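# Unlock a specimen case with its bent key and hook out the tray

## Robot

A 6-joint arm with a two-finger parallel gripper is mounted at the origin on the work surface. World frame = base frame: x ahead of the robot, y to its left, z up, the work surface at z = 0. Lengths are in m, angles in rad, forces in N, time in s.
With the tool pointing down it reaches from about 0.35 to 0.775 m from the base axis. Payload 5.5 kg.
Tool frame: the origin (TCP) lies between the finger pads; the fingertips stand 19 mm ahead of it and the grasp point (between the pads) is the TCP (env.tcp_to_tips is the distance from the TCP to the fingertips, in m); z points along the fingers, y is the direction in which the jaws open and shut (so a half turn about z gives the same grasp; the last joint's range is limited). The gripper opens to 85 mm and grips with 20 to 120 N. Pads are 22 mm wide; open, the fingers measure 114 mm over their backs; the gripper's body (76 mm by 85 mm) begins 54 mm behind the grasp point. The pads swing forward as they close: fully open they stand 13 mm farther back than shut.
Start: joints at [1.155, 0.313, 0.046, 1.304, 0, 1.431], TCP at [0.157, 0.553, 0.25] pointing down, gripper open.
Joint ranges: [-2.76, 2.76], [-0.86, 1.69], [-1.03, 1.26], [-2.2, 2.34], [-1.47, 1.5], [-3.14, 3.14]. Speed limits (rad/s): [2.57, 2.57, 3.14, 3.14, 3.14, 3.14].

## Interface

Orientations are given as a unit quaternion [w, x, y, z].
In Python, from workcell import env, eyes, job gives the robot as it stands. The module is installed in compiled form; this text tells all that it offers.
- The arm moves only by the tool move_arm, never from a script. Its argument "commands" is a list of rows, each a list of 3 entries, a list of its own where there are three numbers: the shift along the world's x, y, z as a fraction of full scale, then the turn, a rotation vector about the world's x, y, z as a fraction of full scale, then the gripper command: -1 is shut, 1 is fully open, values between are in proportion. In form: [[[x, y, z], [wx, wy, wz], gripper], ...]. A call has 1 to 5 rows; each row shifts and turns the commanded pose from where the row before left it; what a row does not reach is not made up. Full scale, the value 1, is 0.04 m for a shift and 8 degrees for a turn. A row lasts 1/10 s, in which the tool goes at most 50 mm and 8.59 degrees, less where a joint would pass 70% of its speed; a pose out of reach is approached as far as the arm can. A call with a number of a shift or a turn outside -1 to 1 is refused whole. A call with a gripper value outside its range is refused whole. The fingers move at their own pace and stop on an object; "newtons" is the grip in N (left out, the last holds). Time passes only in rows, so rows that do not move let the fingers close. It gives the time, the measured TCP pose, the force and the opening at its end, in the units of the state.
- env.get_state(): the state, without advancing time (a new reading comes with each control period).
- eyes.read_camera(name): name is "side" or "top" or "wrist"; returns a dict with "frame" (384x512x3 uint8, red, green, blue), "mtx" (3x3 intrinsics, pixels), "k1" (the pictures are not rectified: a ray, as slopes to the right and down, at radius r is drawn at 1 + k1 r^2 times it, then the intrinsics apply), "camera_from_world" (4x4, takes a point from world to camera coordinates); the wrist camera has in their place "mount" (4x4, takes a point from camera to tool coordinates, whose origin is the TCP and whose axes are the flange's). Camera axes: x right, y down, z forward; pixel columns grow to the right and rows downward; lengths in m; the calibration is good to about 2 mm. A picture is of the moment at which its call begins: read the wrist's pose just before it. There is no depth.
- job.hand_in(): hands the job in, once; it reports no verdict.
The state is a dict: "clock": time; "joint_pos": joint angles; "qvel": joint speeds; "tau": joint torques, N m; "tcp_pos": TCP position; "orientation": TCP orientation; "wrist_force": force on the tool from outside, world axes, zero at the start; "ft_torque": the same for the moment, N m; "finger_gap": finger opening in m.
Only numpy, scipy, OpenCV 4.12 (cv2) and the standard library are available. Lean on these libraries where they do the work, as an engineer would, in place of code of your own. Each camera call takes 0.05 s, during which the arm holds its last target.

## Task

Unlock the fossil specimen case by putting the bit of the bent key into the slot of the latch on its roof and turning it a quarter turn anticlockwise (seen from above) to its stop; take the key out, stand it down and swing the front panel open to a right angle or a little more. Then take the key again by its wooden handle, reach in, hook the bit behind the tray's front wall and drag the tray forward until about half of its length stands out of the case, with the fossil still upright in it. Finally stand the key on the table on its bit and handle, clear of the tray; turn the latch and move the tray only with the key, never with the gripper, and leave the other things where they are.

Things in the scene. Friction and masses are not known exactly. Their poses are not given: they have to be found in the camera images.
- case: Fixed grey specimen case, 200 deep (x) x 190 wide (y), clear rear roof. Roof top z = 128 mm, underside 120; walls 8, inner width 174. Its floor is a white board 8 mm thick, 210 wide, that runs on 160 mm in front of the case. Origin: on the table (z = 0), middle of the box's front plane; x into the case, y to its left, z up. The shut front panel, 12 mm thick, is before that plane.
- door (a joint): Grey front panel, 188 x 116 mm, top at z = 126, upright hinge at its left (+y) edge. 0 = shut, grows as it swings out towards the robot, 1.57 = square to the case, limit 1.9 rad. Light, stays where left (0.06 N m friction). It cannot open until the latch is turned: the cam holds a steel pin on its top edge.
- door_pull (a point): Grip point of the panel's pull, an upright round steel bar 12 mm thick, 35 mm in front of the panel near its free (right) edge, from z = 75 to 155 mm. The point is on the bar's axis at z = 140, 14 mm above the panel's top. Two level stubs (tops at z = 88 and 117) join it to the panel. It turns about door_hinge, 169 mm away.
- door_hinge (a point): Point on the panel's upright hinge axis, at z = 140 mm; fixed to the panel (its frame turns with it).
- latch (a joint): Quarter-turn cam latch on the front strip of the roof, upright axis: steel block 42 x 42 x 30 mm with a slot in its top, and at its foot a hooked cam that grips the panel's pin. 0 = locked, grows anticlockwise seen from above, 1.57 = stop, unlocked. Friction 0.12 N m; stays where it is left.
- latch_slot (a point): Centre of the slot's mouth, on the latch's axis, in the top of its block (z = 158 mm; 30 mm over the roof, 30 behind the case's front plane, 20 right of its middle). The slot is 28 mm long along this frame's y, 10 wide along x, 14 deep, chamfered 2 mm. The frame turns with the latch; locked, it is parallel to the case's.
- key: Loose bent key and hook, 0.2 kg, 182 long, 50 high, standing on its bit and handle. Origin: centre of the bit's lower end; x from handle to bit, z up. Bit: flat steel blade 6 (x) x 24 (y) mm, z = 0 to 24; it enters the latch's slot with the key's x along the slot's x, with up to 0.17 rad of play: turn on until the latch is at its stop. Bar to the handle: 12 wide, z = 38 to 50.
- key_head (a point): In the key's head, a steel block 24 x 24 mm, z = 22 to 50, straight above the bit; the point is 42 mm over the bit's lower end.
- key_handle (a point): In the key's wooden handle, a block 28 mm wide (y), z = 0 to 50, 110 to 170 mm behind the bit. The point is 140 mm behind the bit, 30 mm over the key's foot.
- tray: Loose open grey tray in the case, 130 (x) x 110 (y) x 35 mm high, walls and floor 4 mm, 0.3 kg, on the case floor (z = 8). Origin: centre of its underside; x points away from the front wall into the case. Front wall's outer face at x = -65; at least 36 mm is free behind that wall. At the start the front wall is 20 to 50 mm inside the case's front plane.
- fossil: Brown fossil tooth, 70 x 53 x 48 mm, 0.25 kg, lying in the rear of the tray. Origin: centre of its underside, z up.
- sample_box: Bystander: white box 60 x 60 x 30 mm on the rear of the case's roof. Origin at its underside.
- bottle: Bystander: amber bottle 56 mm across, 130 high, standing to the right of the case. Origin at its underside.
- fragment: Bystander: fossil fragment 90 x 60 x 55 mm, right of the key. Origin at its underside.
- brush: Bystander: brush 180 mm long, lying left of the case.
- spatula: Bystander: spatula 200 mm long, lying left of the case.
- mug: Bystander: white mug 80 mm across, 95 high, on the right. Origin at its underside.
- slab: Bystander: plaster slab 100 x 80 x 32 mm, left and far. Origin at its underside.
Not all that is in view belongs to the job. What is shaped like the key but orange or red is not meant.

How it is judged:
By the outcome, as a careful person would: the job done as asked, in the order asked, and still so for the second after the job is handed in, with the robot touching nothing.
It also fails if it takes over 72 s, if anything falls off the work surface, if the arm or the gripper's body presses on something with over 40 N, if the wrist force passes 120 N, or if a joint passes its speed limit or range.

## Working session

There is one attempt and no reset: what is moved stays moved. The work goes in short steps, Python scripts to look and compute and a tool call to move; the robot and the scene stay as the last step left them, time stands still between calls to the robot, and variables do not carry over. Pictures are saved under pics/ and viewed, and the job is handed in when it is done.

Besides the shell and the picture viewer there is one more tool, called after "Request:" as name([rows], argument=value, ...), one row to a line, values as JSON. move_arm: Moves the arm, as the interface text tells. Its arguments: {"type":"object","properties":{"commands":{"type":"array","items":{"type":"array"}},"newtons":{"type":"number"}},"required":["commands"]}

```bash
mkdir -p pics
cat > h.py <<'E'
import numpy as np, cv2
from workcell import env, eyes, job
def snap(n,fn):
    s=env.get_state(); d=eyes.read_camera(n); cv2.imwrite('pics/'+fn,cv2.cvtColor(d['frame'],cv2.COLOR_RGB2BGR)); 
    np.save('pics/'+fn+'.npy',d['frame'])
    return s,d
E
python3 - <<'E'
from h import *
s=env.get_state()
print(s)
for n in ['side','top','wrist']:
    s,d=snap(n,n+'0.png'); print(n,{k:v for k,v in d.items() if k!='frame'})
E
```

```text
{'clock': 0.0, 'joint_pos': array([1.15540106e+00, 3.14011028e-01, 4.49550543e-02, 1.30359387e+00,
       3.52539211e-05, 1.43120250e+00]), 'qvel': array([-5.53073357e-05, -8.04210041e-04,  2.69120452e-04, -1.13273050e-04,
       -1.27949024e-03, -2.64075056e-04]), 'tau': array([-7.53712084e-04, -4.80629647e+01,  2.98531222e+01,  1.95909088e-02,
       -2.37329932e-04,  1.15099857e-05]), 'tcp_pos': array([0.15638198, 0.55282317, 0.24939301]), 'orientation': array([-2.70835472e-04,  1.37464027e-01,  9.90506326e-01, -8.86477104e-04]), 'wrist_force': array([ 0.80973899,  0.81784107, -0.08223648]), 'ft_torque': array([ 0.00734755,  0.02418681, -0.03734569]), 'finger_gap': 0.08557424028720487}
side {'mtx': array([[422.40189589,   0.        , 263.16970423],
       [  0.        , 422.40189589, 192.40430099],
       [  0.        ,   0.        ,   1.        ]]), 'k1': -0.10888866854958255, 'camera_from_world': array([[-0.99442067, -0.1048501 , -0.01157558,  0.53157294],
       [-0.05684529,  0.62507903, -0.7784888 ,  0.18228062],
       [ 0.08886028, -0.77348734, -0.62755174,  1.85805772],
  
[... 371 characters left out ...]
 -0.05928129,  0.53473791],
       [ 0.05898122,  0.01290379, -0.99817569,  1.48079311],
       [ 0.        ,  0.        ,  0.        ,  1.        ]])}
wrist {'mtx': array([[313.52751931,   0.        , 257.11044249],
       [  0.        , 313.52751931, 192.24653898],
       [  0.        ,   0.        ,   1.        ]]), 'k1': -0.029268921333003167, 'mount': array([[ 1.09244636e-03, -9.57624791e-01, -2.88016608e-01,
         7.44034066e-02],
       [ 9.99999121e-01,  8.29602701e-04,  1.03465313e-03,
        -2.89514245e-04],
       [-7.51870132e-04, -2.88017485e-01,  9.57624855e-01,
        -1.23638218e-01],
       [ 0.00000000e+00,  0.00000000e+00,  0.00000000e+00,
         1.00000000e+00]])}
```

View pics/side0.png

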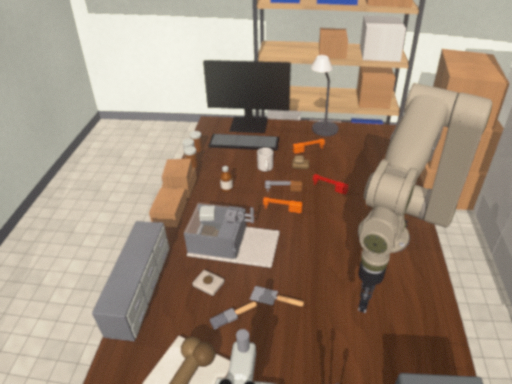

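View pics/top0.png

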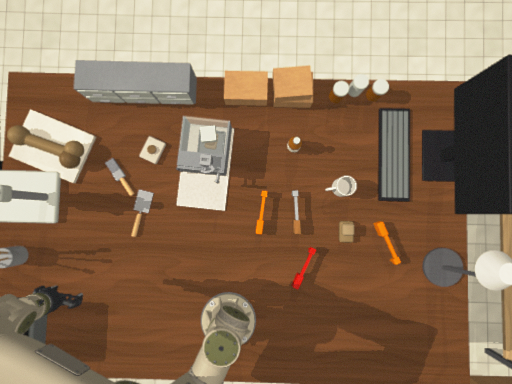

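View pics/wrist0.png

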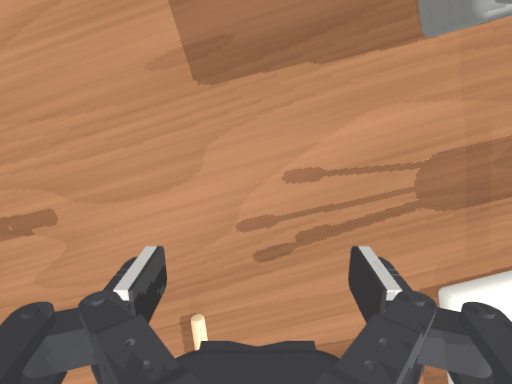

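The candidates shaped like the key, by pixel in the top view, are:
- orange at (262,212)
- red at (305,267)
- orange at (388,243)
- grey steel with a wooden handle at (296,212)

Only the last one fits the description. I'll confirm it in an enlarged crop.

```bash
cat >> h.py <<'E'
def ray(d,uv,s=None):
    K=d['mtx'];p=np.array([(uv[0]-K[0,2])/K[0,0],(uv[1]-K[1,2])/K[1,1]])
    q=p.copy()
    for _ in range(30): q=p/(1+d['k1']*(q@q))
    v=np.array([q[0],q[1],1.])
    if 'camera_from_world' in d:
        T=np.linalg.inv(d['camera_from_world'])
    else: T=tcp(s)@d['mount']
    v=T[:3,:3]@v
    return T[:3,3],v/np.linalg.norm(v)
def tcp(s):
    from scipy.spatial.transform import Rotation as R
    w,x,y,z=s['orientation'];T=np.eye(4);T[:3,:3]=R.from_quat([x,y,z,w]).as_matrix();T[:3,3]=s['tcp_pos'];return T
def onz(d,uv,z,s=None):
    o,v=ray(d,uv,s);return o+v*(z-o[2])/v[2]
def proj(d,P,s=None):
    P=np.append(P,1)
    C=d['camera_from_world'] if 'camera_from_world' in d else np.linalg.inv(tcp(s)@d['mount'])
    c=C@P;q=c[:2]/c[2];q=q*(1+d['k1']*(q@q));K=d['mtx'];return np.array([K[0,0]*q[0]+K[0,2],K[1,1]*q[1]+K[1,2]])
def crop(fn,box,k,out):
    im=cv2.imread('pics/'+fn);x0,y0,x1,y1=box
    cv2.imwrite('pics/'+out,cv2.resize(im[y0:y1,x0:x1],None,fx=k,fy=k,interpolation=cv2.INTER_CUBIC))
E
python3 - <<'E'
from h import *
crop('top0.png',(170,110,350,245),4.4,'top0c.png')
crop('side0.png',(170,140,330,270),4.6,'side0c.png')
E
```

```text
(no output)
```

View pics/top0c.png

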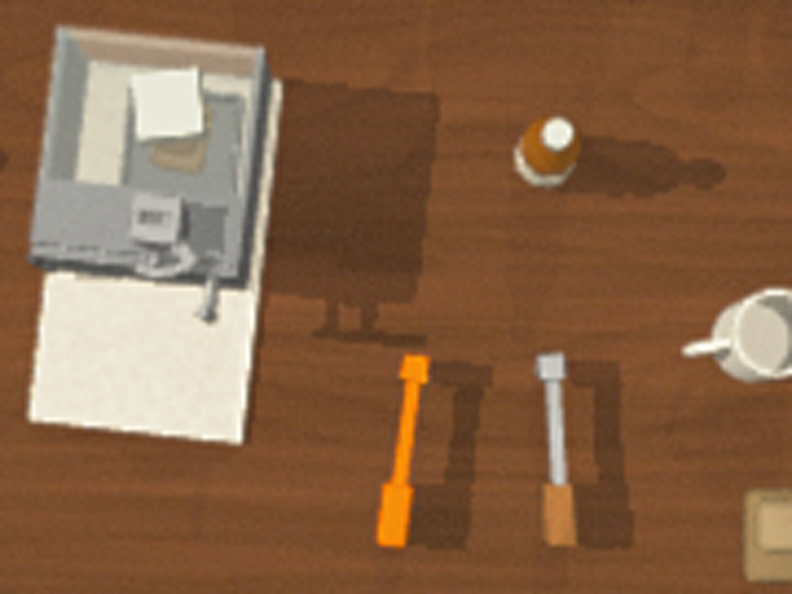

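View pics/side0c.png

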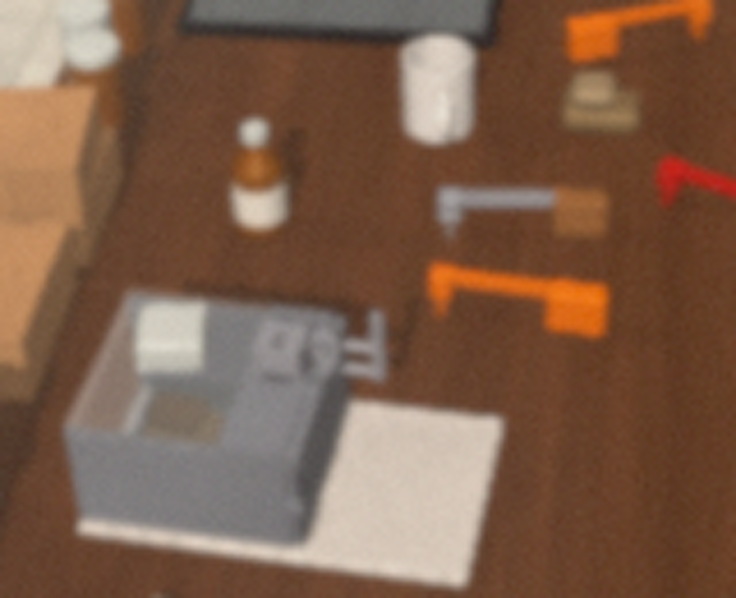

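Run:
```python
from h import *
d=eyes.read_camera('top')
ds=eyes.read_camera('side')
def c(x,y): return (170+(x+.5)/4.4-.5,110+(y+.5)/4.4-.5)
def cs(x,y): return (170+(x+.5)/4.6-.5,140+(y+.5)/4.6-.5)
P=lambda n,xy,z:print(n,onz(d,c(*xy),z).round(4))
P('head',(551,367),.05);P('handle',(559,516),.05)
P('boardL',(30,421),.008);P('boardR',(243,443),.008)
P('roofBL',(60,27),.128);P('roofBR',(266,47),.128)
P('latch slot',(153,216),.158);P('pulltop',(206,318),.155);P('block',(157,213),.158)
S=lambda n,xy,z:print('side',n,onz(ds,cs(*xy),z).round(4))
S('boardL',(466,586),.008);S('boardR',(503,415),.008)
S('head',(451,192),.05);S('handletop',(582,192),.05);S('pulltop',(376,312),.155);S('bott',(280,345),.158)
# mask handle
im=d['frame'];hsv=cv2.cvtColor(im,cv2.COLOR_RGB2HSV)
```

```text
head [ 0.537  -0.2698  0.05  ]
handle [ 0.3967 -0.2797  0.05  ]
boardL [0.4744 0.2321 0.008 ]
boardR [0.4581 0.0236 0.008 ]
roofBL [0.8314 0.1911 0.128 ]
roofBR [0.8173 0.003  0.128 ]
latch slot [0.6557 0.0964 0.158 ]
pulltop [0.5666 0.0471 0.155 ]
block [0.6584 0.093  0.158 ]
side boardL [0.477  0.2453 0.008 ]
side boardR [0.4612 0.0261 0.008 ]
side head [ 0.54   -0.2674  0.05  ]
side handletop [ 0.4003 -0.2801  0.05  ]
side pulltop [0.5768 0.0547 0.155 ]
side bott [0.656  0.1106 0.158 ]
```

The steel key at top px (296,212) has a wooden handle and a grey head, so it's the one meant. Next I move so the wrist camera looks at the latch.

Request:
move_arm([
  [[0.7,-0.9,0.15],[0,0,0.165],1],
  [[0.7,-0.9,0.15],[0,0,0.165],1],
  [[0.7,-0.9,0.15],[0,0,0.165],1],
  [[0.7,-0.9,0.15],[0,0,0.165],1],
  [[0.7,-0.9,0.15],[0,0,0.165],1],
])

```text
clock: 0.75
tcp_pos: [0.2973, 0.3718, 0.2806]
orientation: [0.0, 0.079, 0.997, 0.0]
wrist_force: [1.3, 0.8, -0.8]
finger_gap: 0.0853
```

Request:
move_arm([
  [[0.7,-0.9,0.15],[0,0,0.165],1],
  [[0.7,-0.9,0.15],[0,0,0.165],1],
  [[0.7,-0.9,0.15],[0,0,0.165],1],
  [[0.7,-0.9,0.15],[0,0,0.165],1],
  [[0.7,-0.9,0.15],[0,0,0.165],1],
])

```text
clock: 1.25
tcp_pos: [0.4374, 0.1916, 0.3107]
orientation: [0.0, 0.022, 1.0, 0.0]
wrist_force: [0.1, 0.5, 0.1]
finger_gap: 0.0856
```

Request:
move_arm([
  [[0.7,-0.9,0.15],[0,0,0.165],1],
  [[0.7,-0.9,0.15],[0,0,0.165],1],
  [[0.5,-0.6,0.0],[0,0,0],1],
  [[0,0,0],[0,0,0],1],
  [[0,0,0],[0,0,0],1],
])

```text
clock: 1.75
tcp_pos: [0.5126, 0.0967, 0.3219]
orientation: [-0.001, 0.001, 1.0, 0.0]
wrist_force: [0.0, -0.6, 0.3]
finger_gap: 0.0858
```

Run:
```python
from h import *
s,d=snap('wrist','w1.png'); print(s['clock'],s['tcp_pos'],s['orientation'],s['joint_pos'])
crop('w1.png',(0,0,512,384),1.5,'w1b.png')
```

```text
1.75 [0.51264577 0.09669777 0.32186601] [-5.85221788e-04  5.89282870e-04  9.99999641e-01  1.70679558e-04] [3.22709144e-02 1.99459859e-01 6.97017519e-02 1.44219682e+00
 3.79628858e-04 3.34492605e-02]
```

View pics/w1b.png

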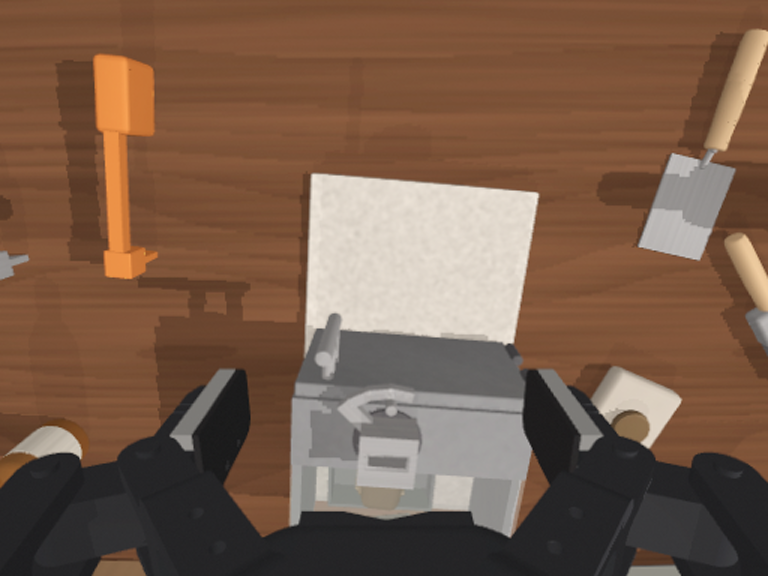

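Run:
```python
from h import *
crop('w1.png',(180,180,380,330),4,'w1c.png')
s=env.get_state(); d=eyes.read_camera('wrist')
q=lambda x,y:((x+.5)/1.5-.5,(y+.5)/1.5-.5)
for n,p,z in [('bR',(311,174),.008),('bL',(538,193),.008),('slot',(388,462),.158),('pull',(325,359),.155)]:
    print(n,onz(d,q(*p),z,s).round(4))
```

```text
bR [0.4605 0.0299 0.008 ]
bL [0.4771 0.2378 0.008 ]
slot [0.6546 0.0995 0.158 ]
pull [0.5747 0.0567 0.155 ]
```

View pics/w1c.png

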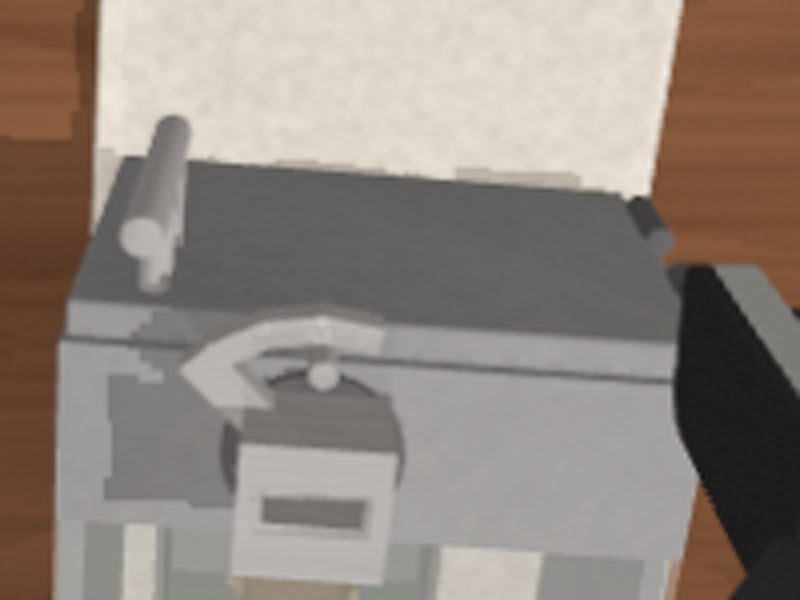

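The latch slot is about (0.655, 0.099) with the case yaw about -0.08. Both estimates of the slot agree. On to the key.

Request:
move_arm([
  [[0,-0.9,-0.2],[0,0,0.05],1],
  [[0,-0.9,-0.2],[0,0,0.05],1],
  [[0,-0.9,-0.2],[0,0,0.05],1],
  [[0,-0.9,-0.2],[0,0,0.05],1],
  [[0,-0.9,-0.3],[0,0,0.05],1],
])

```text
clock: 2.35
tcp_pos: [0.5124, -0.0825, 0.2788]
orientation: [0.001, -0.019, 1.0, -0.0]
wrist_force: [0.9, 0.8, -0.3]
finger_gap: 0.0856
```

Request:
move_arm([
  [[0,-0.9,-0.3],[0,0,0.05],1],
  [[0,-0.9,-0.3],[0,0,0.05],1],
  [[0,-0.9,-0.3],[0,0,0.05],1],
  [[0,-0.9,-0.3],[0,0,0.05],1],
  [[0,-0.9,-0.2],[0,0,0.05],1],
])

```text
clock: 2.85
tcp_pos: [0.5124, -0.2622, 0.2218]
orientation: [-0.0, -0.037, 0.999, 0.0]
wrist_force: [0.0, 0.4, 0.5]
finger_gap: 0.0856
```

Request:
move_arm([
  [[0,0,0],[0,0,0],1],
  [[0,0,0],[0,0,0],1],
])

```text
clock: 3.05
tcp_pos: [0.5124, -0.2618, 0.2221]
orientation: [-0.0, -0.035, 0.999, 0.001]
wrist_force: [0.5, 1.0, 0.7]
finger_gap: 0.0854
```

Run:
```python
from h import *
s,d=snap('wrist','w2.png'); print(s['clock'],s['tcp_pos'],s['orientation'])
crop('w2.png',(0,0,512,384),1.5,'w2b.png')
```

```text
3.05 [ 0.51239462 -0.2618175   0.2221126 ] [-3.29483712e-04 -3.52946944e-02  9.99376741e-01  5.53082401e-04]
```

View pics/w2b.png

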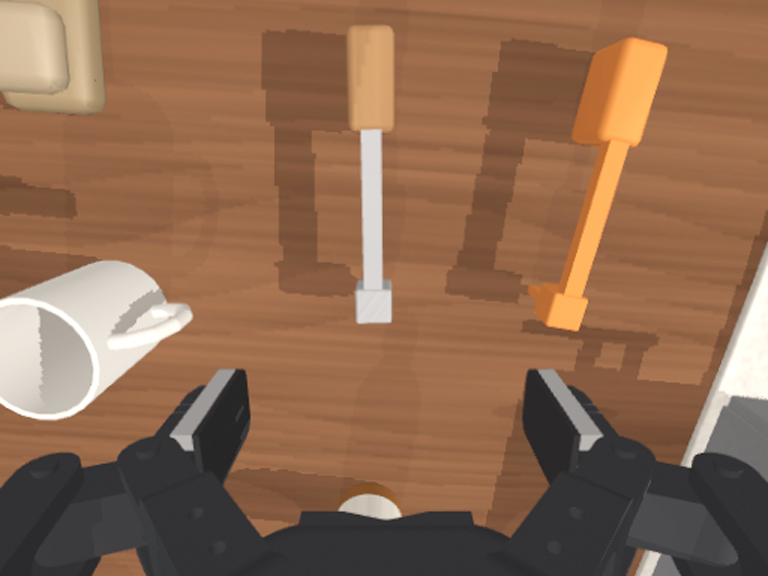

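Run:
```python
from h import *
crop('w2.png',(215,5,285,225),3.6,'w2c.png')
s=env.get_state(); d=eyes.read_camera('wrist')
q=lambda x,y:((x+.5)/1.5-.5,(y+.5)/1.5-.5)
for n,p,z in [('head',(373.5,308),.05),('headfront',(373.5,323),.05),('hF',(371,130),.05),('bar',(371.5,135),.05),('bar2',(373,280),.05)]:
    print(n,onz(d,q(*p),z,s).round(4))
```

```text
head [ 0.5413 -0.2669  0.05  ]
headfront [ 0.5519 -0.2662  0.05  ]
hF [ 0.4289 -0.2758  0.05  ]
bar [ 0.4318 -0.2753  0.05  ]
bar2 [ 0.522  -0.2685  0.05  ]
```

View pics/w2c.png

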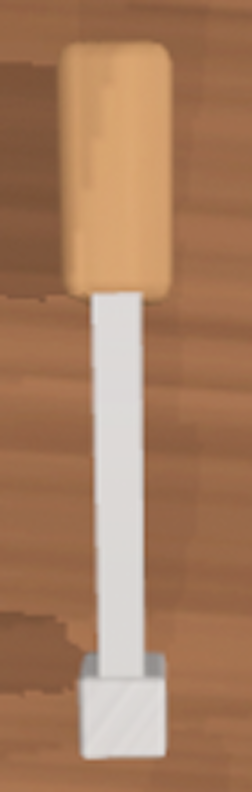

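The head is at (0.540, -0.267) with yaw 0.075. The head front, handle front and bar axis all agree. I descend onto the head and grip it.

Request:
move_arm([
  [[0.14,-0.03,-0.9],[0,0,0.01],0.5],
  [[0.14,-0.03,-0.9],[0,0,0.01],0.3],
  [[0.14,-0.02,-0.9],[0,0,0.01],0.2],
  [[0.14,-0.02,-0.9],[0,0,0],0.2],
  [[0.13,-0.02,-0.5],[0,0,0],0.2],
])

```text
clock: 3.65
tcp_pos: [0.5395, -0.2646, 0.0561]
orientation: [-0.001, -0.039, 0.999, 0.001]
wrist_force: [-0.4, -0.1, -0.5]
finger_gap: 0.0515
```

Request:
move_arm([
  [[0,0,-0.35],[0,0,0],0.2],
  [[0,0,0],[0,0,0],0],
])

```text
clock: 3.85
tcp_pos: [0.5394, -0.2655, 0.043]
orientation: [-0.001, -0.038, 0.999, 0.001]
wrist_force: [-0.5, -0.6, 0.2]
finger_gap: 0.0426
```

Run:
```python
from h import *
s,d=snap('wrist','w3.png'); print(s['clock'],s['tcp_pos'],s['orientation'])
```

```text
3.85 [ 0.5393629  -0.26547137  0.04295306] [-0.00128107 -0.03827421  0.99926594  0.00101523]
```

View pics/w3.png

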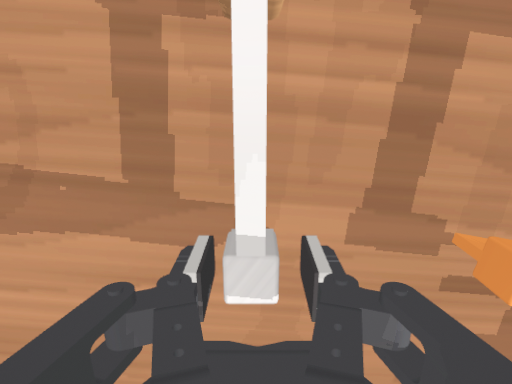

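The head sits between the pads, slightly off centre at px 251 against a jaw centre of about 258. I shift 2 mm toward -y and close.

Request:
move_arm([
  [[0,-0.06,0],[0,0,0],0],
  [[0,0,0],[0,0,0],-1],
  [[0,0,0],[0,0,0],-1],
  [[0,0,0],[0,0,0],-1],
  [[0,0,0],[0,0,0],-1],
], newtons=110)

```text
clock: 4.4
tcp_pos: [0.5413, -0.2707, 0.0464]
orientation: [0.001, -0.037, 0.999, -0.001]
wrist_force: [-0.7, 1.6, 6.7]
finger_gap: 0.0222
```

Request:
move_arm([
  [[0,0,0],[0,0,0],-1],
  [[0,0,0.5],[0,0,0],-1],
  [[0,0,1],[0,0,0],-1],
  [[0,0,1],[0,0,0],-1],
  [[0,0,1],[0,0,0],-1],
])

```text
clock: 4.9
tcp_pos: [0.5398, -0.2698, 0.186]
orientation: [0.0, -0.037, 0.999, 0.0]
wrist_force: [0.7, -0.8, -1.8]
finger_gap: 0.0219
```

Run:
```python
from h import *
s,d=snap('wrist','w4.png'); print(s['clock'],s['tcp_pos'],s['orientation'],s['wrist_force'],s['finger_gap'])
snap('side','s4.png');crop('s4.png',(200,120,380,255),4.4,'s4c.png')
```

```text
4.9 [ 0.53983847 -0.26984057  0.18598329] [ 3.95000407e-05 -3.71321672e-02  9.99310354e-01  1.31552506e-04] [ 0.71522378 -0.79526198 -1.80938894] 0.021887504591023663
```

View pics/w4.png

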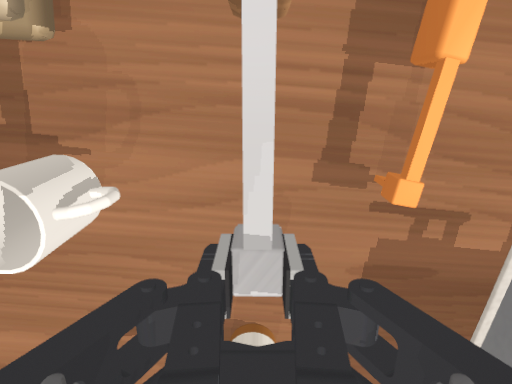

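View pics/s4c.png

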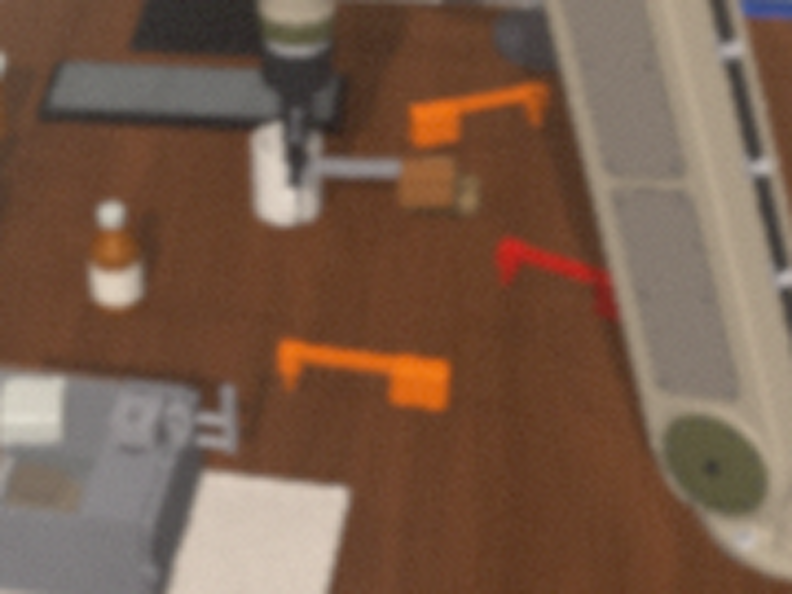

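The key is held level and centred. Now I carry it over to the latch, stopping offset to look at the slot.

Request:
move_arm([
  [[0.15,0.95,0.3],[0,0,-0.11],-1],
  [[0.15,0.95,0.3],[0,0,-0.11],-1],
  [[0.15,0.95,0.3],[0,0,-0.11],-1],
  [[0.15,0.95,0.3],[0,0,-0.11],-1],
  [[0.15,0.95,0.2],[0,0,-0.11],-1],
])

```text
clock: 5.5
tcp_pos: [0.5702, -0.0786, 0.2407]
orientation: [0.0, 0.002, 1.0, -0.0]
wrist_force: [0.8, 0.4, -1.6]
finger_gap: 0.0221
```

Request:
move_arm([
  [[0.15,0.95,0.1],[0,0,-0.11],-1],
  [[0.15,0.95,0.1],[0,0,-0.11],-1],
  [[0.15,0.95,0],[0,0,-0.11],-1],
  [[0.15,0.95,0],[0,0,-0.11],-1],
  [[0.15,0.95,0],[0,0,-0.11],-1],
])

```text
clock: 6.0
tcp_pos: [0.6, 0.1115, 0.2478]
orientation: [-0.0, 0.04, 0.999, -0.0]
wrist_force: [-0.1, 0.2, -1.3]
finger_gap: 0.0222
```

Request:
move_arm([
  [[0,0.2,0],[0,0,0],-1],
  [[0,0,0],[0,0,0],-1],
])

```text
clock: 6.2
tcp_pos: [0.5998, 0.1194, 0.2475]
orientation: [-0.001, 0.038, 0.999, -0.0]
wrist_force: [-0.4, -0.3, -2.2]
finger_gap: 0.0222
```

Run:
```python
from h import *
s,d=snap('wrist','w5.png'); print(s['clock'],s['tcp_pos'],s['orientation'],s['wrist_force'],s['finger_gap'])
crop('w5.png',(0,0,512,384),1.5,'w5b.png')
```

```text
6.2 [0.59977477 0.11939967 0.24752719] [-5.30849288e-04  3.80512072e-02  9.99275642e-01 -1.26622048e-04] [-0.40346126 -0.3488594  -2.24409447] 0.022159135580681003
```

View pics/w5b.png

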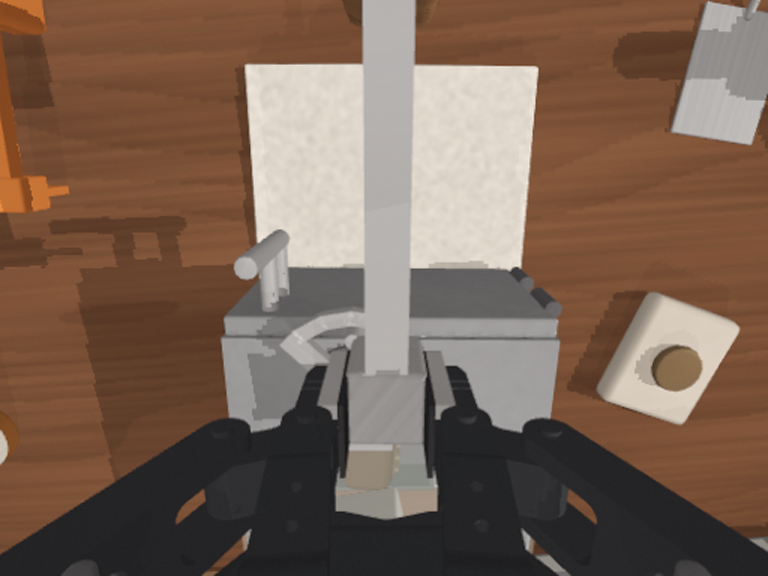

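Run:
```python
from h import *
crop('w5.png',(140,140,390,320),3.2,'w5c.png')
s=env.get_state(); d=eyes.read_camera('wrist')
q=lambda x,y:((x+.5)/1.5-.5,(y+.5)/1.5-.5)
R=[]
for n,p,z in [('bR',(246,65),.008),('bL',(537,67),.008),('rR',(222,338),.128),('rL',(558,339),.128),('pull',(247,266),.155)]:
    R.append(onz(d,q(*p),z,s));print(n,R[-1].round(4))
for a,b,dx in [(0,1,-.16),(2,3,0)]:
    v=R[b]-R[a];L=np.hypot(v[0],v[1]);yaw=-np.arctan2(v[0],v[1]);ex=np.array([np.cos(yaw),np.sin(yaw)]);ey=np.array([-ex[1],ex[0]])
    o=(R[a]+R[b])[:2]/2-dx*ex;print(L,yaw,o,'slot',o+.03*ex-.02*ey)
```

```text
bR [0.461 0.029 0.008]
bL [0.4782 0.2356 0.008 ]
rR [0.6203 0.0246 0.128 ]
rL [0.6353 0.2123 0.128 ]
pull [0.5742 0.0541 0.155 ]
0.20730865362294973 -0.082684336204233 [0.62905847 0.11909091] slot [0.65730418 0.09668153]
0.18830826423824282 -0.07993600533673291 [0.62776932 0.11843612] slot [0.65607651 0.09610445]
```

View pics/w5c.png

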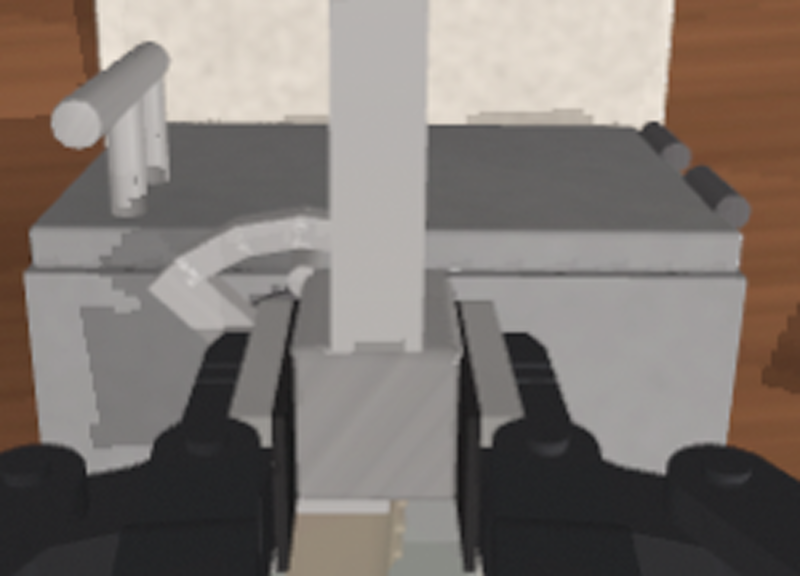

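Run:
```python
from h import *
s=env.get_state(); d=eyes.read_camera('wrist')
q=lambda x,y:(140+(x+.5)/3.2-.5,140+(y+.5)/3.2-.5)
for p in [(297,498),(457,498),(461,350),(294,350)]:
    print(onz(d,q(*p),s['tcp_pos'][2]+.006,s).round(4))
print(s['tcp_pos'])
```

```text
[0.607  0.1061 0.2538]
[0.6087 0.1279 0.2538]
[0.5864 0.1296 0.2538]
[0.5847 0.108  0.2538]
[0.59990076 0.11736466 0.24783904]
```

Run:
```python
from h import *
s,d=snap('side','s5.png');crop('s5.png',(190,150,300,240),7,'s5c.png'); print(s['tcp_pos'])
T=tcp(s)
for dz in (-.05,-.044,-.04,-.06):
  p=proj(d,s['tcp_pos']+[0,0,dz]); print(dz,p,(p-[190,150])*7)
p=proj(d,s['tcp_pos']+np.array([-.1395,.0114,-.044]));print((p-[190,150])*7)
```

```text
[0.59997369 0.1169136  0.24803486]
-0.05 [243.35956891 209.0995243 ] [373.51698236 413.69667013]
-0.044 [243.29777282 207.97199464] [373.08440977 405.80396248]
-0.04 [243.25643841 207.21747855] [372.79506884 400.52234986]
-0.06 [243.46201714 210.96749352] [374.23411999 426.77245464]
[614.47866287 433.81007551]
```

View pics/s5c.png

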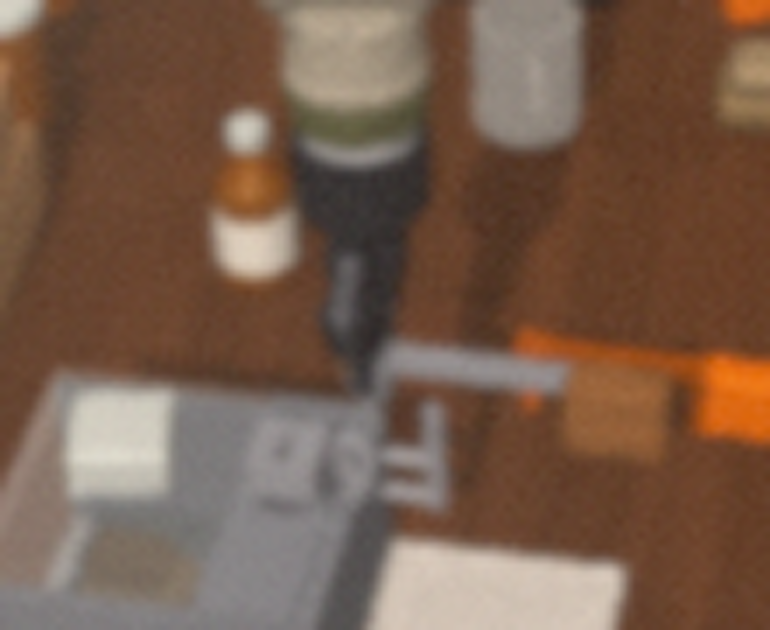

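Request:
move_arm([
  [[0.7,-0.24,0],[0,0,0],-1],
  [[0.7,-0.24,0],[0,0,0],-1],
  [[0,0,-0.5],[0,0,0],-1],
  [[0,0,-0.3],[0,0,0],-1],
  [[0,0,0],[0,0,0],-1],
])

```text
clock: 6.9
tcp_pos: [0.6544, 0.0977, 0.2136]
orientation: [-0.003, 0.04, 0.999, -0.0]
wrist_force: [-1.2, -0.2, -2.7]
finger_gap: 0.0219
```

Run:
```python
from h import *
s,d=snap('wrist','w6.png'); print(s['clock'],s['tcp_pos'],s['orientation'],s['wrist_force'],s['finger_gap'])
crop('w6.png',(130,100,390,295),3,'w6c.png')
s,d=snap('side','s6.png');crop('s6.png',(190,150,300,240),7,'s6c.png'); print(s['tcp_pos'])
print((proj(d,s['tcp_pos']+[0,0,-.044])-[190,150])*7)
s,d=snap('top','t6.png');print(s['tcp_pos'])
crop('t6.png',(170,110,270,190),7,'t6c.png')
```

```text
6.9 [0.65441764 0.09769521 0.21361449] [-2.69371164e-03  4.02610621e-02  9.99185553e-01 -1.45273467e-04] [-1.15654813 -0.17413043 -2.70462811] 0.021856705079480173
[0.65485437 0.09810196 0.21511811]
[287.33509442 421.55813005]
[0.6553838  0.09845061 0.21627085]
```

View pics/w6c.png

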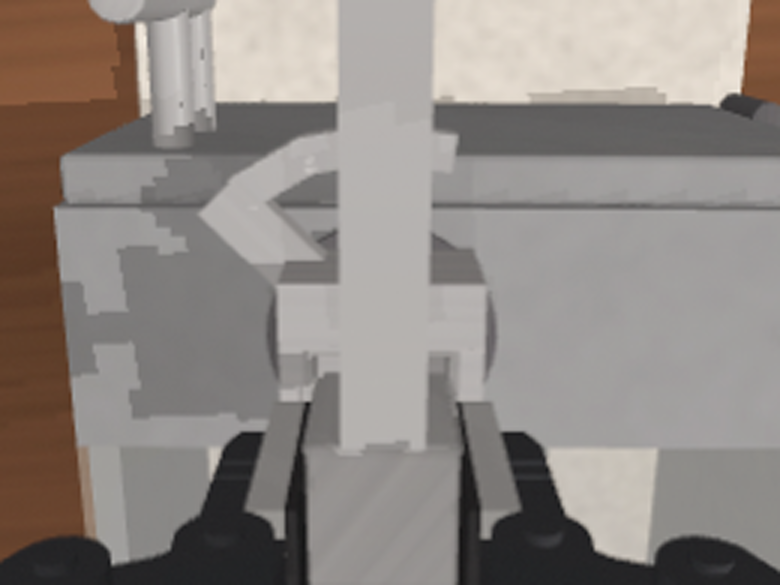

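View pics/s6c.png

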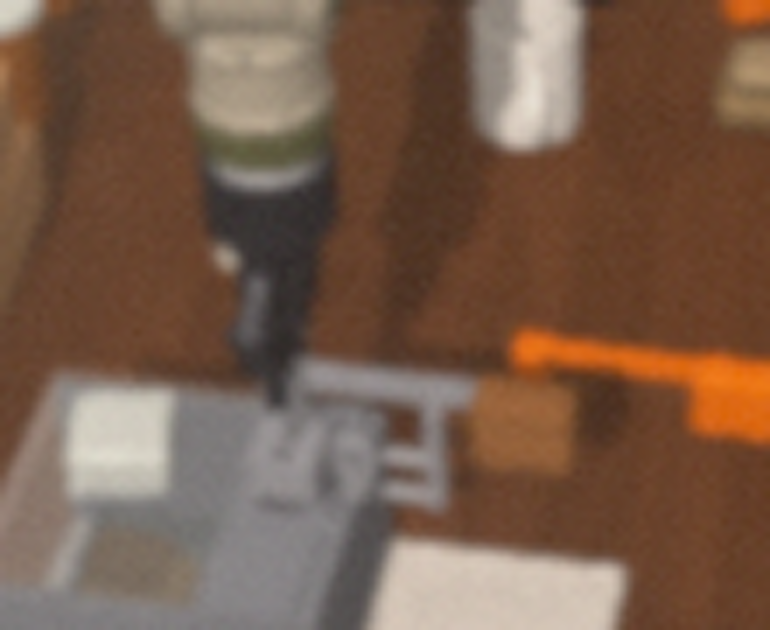

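Run:
```python
from h import *
s=env.get_state(); d=eyes.read_camera('wrist')
print(s['tcp_pos'],s['joint_pos'],s['orientation'])
q=lambda x,y:(130+(x+.5)/3-.5,100+(y+.5)/3-.5)
for p in [(277,284),(487,284),(317,353),(460,353),(388,353)]:
    print(onz(d,q(*p),.158,s).round(4))
print('roof',[onz(d,q(*p),.128,s).round(4) for p in [(57,207),(780,208)]])
# head top front/back
for p in [(310,450),(460,450)]: print('headback',onz(d,q(*p),s['tcp_pos'][2]+.006,s).round(4))
```

```text
[0.65584315 0.09865437 0.21706243] [2.83490839e-02 4.98730228e-01 2.43030655e-01 1.31480355e+00
 8.77332947e-05 1.07569897e-01] [1.43283964e-04 3.96000426e-02 9.99215599e-01 5.37206649e-05]
[0.6361 0.0789 0.158 ]
[0.6395 0.1214 0.158 ]
[0.6517 0.0855 0.158 ]
[0.654  0.1151 0.158 ]
[0.6529 0.1002 0.158 ]
roof [array([0.6225, 0.0258, 0.128 ]), array([0.6358, 0.1931, 0.128 ])]
headback [0.641  0.0899 0.2231]
headback [0.6426 0.1106 0.2231]
```

Slot and key are aligned in y (px 388 against 383–386 at 5 px/mm). In x I need about +3 mm. I go down slowly.

Request:
move_arm([
  [[0.075,0.01,-0.1],[0,0,0],-1],
  [[0,0,-0.1],[0,0,0],-1],
  [[0,0,-0.1],[0,0,0],-1],
  [[0,0,-0.1],[0,0,0],-1],
  [[0,0,-0.05],[0,0,0],-1],
])

```text
clock: 7.6
tcp_pos: [0.6591, 0.0988, 0.198]
orientation: [-0.0, 0.04, 0.999, -0.001]
wrist_force: [-0.8, -2.3, -0.4]
finger_gap: 0.0217
```

Request:
move_arm([
  [[0,0,-0.05],[0,0,0],-1],
  [[0,0,-0.05],[0,0,0],-1],
  [[0,0,0],[0,0,0],-1],
])

```text
clock: 7.9
tcp_pos: [0.6592, 0.0988, 0.1938]
orientation: [-0.0, 0.04, 0.999, -0.0]
wrist_force: [1.0, -4.0, -3.6]
finger_gap: 0.0219
```

The foot is now below the slot's mouth with no resistance, so the bit is in. I go a bit deeper and then turn.

Request:
move_arm([
  [[0,-0.01,-0.05],[0,0,0],-1],
  [[0,0,-0.05],[0,0,0],-1],
  [[0,0,-0.02],[0,0,0.3],-1],
  [[0,0,0],[0,0,0.5],-1],
  [[0,0,0],[0,0,0.5],-1],
])

```text
clock: 8.4
tcp_pos: [0.6578, 0.0985, 0.1903]
orientation: [-0.001, -0.053, 0.999, -0.0]
wrist_force: [-6.6, -4.6, 7.2]
finger_gap: 0.0221
```

Run:
```python
from h import *
s,d=snap('wrist','w7.png'); print(s['clock'],s['tcp_pos'],s['orientation'],s['wrist_force'],s['ft_torque'])
crop('w7.png',(130,100,390,295),3,'w7c.png')
```

```text
8.4 [0.65777731 0.09853877 0.19031212] [-1.06523358e-03 -5.25154173e-02  9.98619476e-01 -3.72698003e-04] [-6.59893514 -4.64841735  7.19016667] [-1.05799045  1.42417318 -0.13732809]
```

View pics/w7c.png

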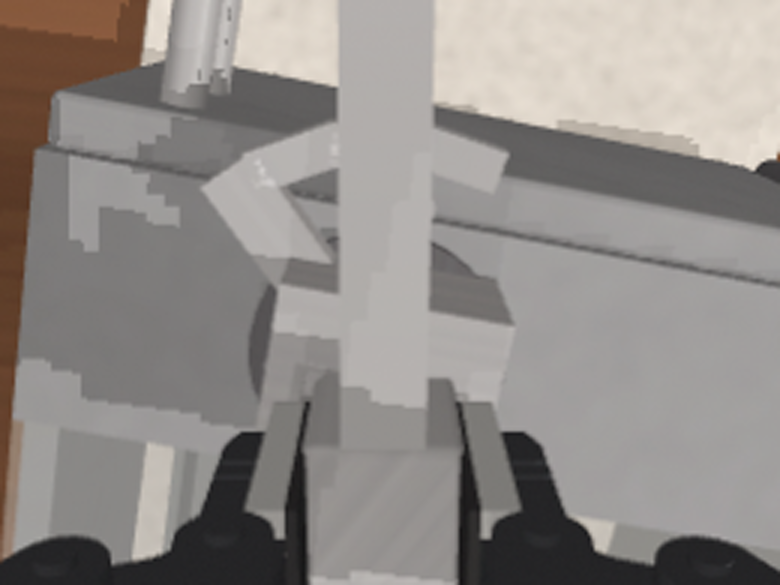

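The bit is engaged and the 0.17 rad play is used up (block tilt about 9°, case about 10°). I continue the turn.

Request:
move_arm([
  [[0,0,0],[0,0,0.6],-1],
  [[0,0,0],[0,0,0.6],-1],
  [[0,0,0],[0,0,0.6],-1],
  [[0,0,0],[0,0,0.6],-1],
  [[0,0,0],[0,0,0.6],-1],
])

```text
clock: 8.95
tcp_pos: [0.6573, 0.0986, 0.1904]
orientation: [-0.002, -0.259, 0.966, 0.0]
wrist_force: [-6.5, -3.8, 7.3]
finger_gap: 0.0218
```

Request:
move_arm([
  [[0,0,0],[0,0,0.6],-1],
  [[0,0,0],[0,0,0.6],-1],
  [[0,0,0],[0,0,0.6],-1],
  [[0,0,0],[0,0,0.6],-1],
  [[0,0,0],[0,0,0.6],-1],
])

```text
clock: 9.45
tcp_pos: [0.6568, 0.0984, 0.1904]
orientation: [-0.002, -0.454, 0.891, 0.0]
wrist_force: [-7.7, -4.3, 7.7]
finger_gap: 0.0221
```

Run:
```python
from h import *
s,d=snap('wrist','w8.png'); print(s['clock'],s['tcp_pos'],s['orientation'],s['wrist_force'],s['ft_torque'])
crop('w8.png',(130,100,390,295),3,'w8c.png')
```

```text
9.45 [0.65682359 0.09843737 0.19035721] [-1.96865726e-03 -4.54352828e-01  8.90819528e-01  4.48229257e-04] [-7.73025637 -4.30718152  7.70526296] [-1.0024814   1.81493256 -0.16249153]
```

View pics/w8c.png

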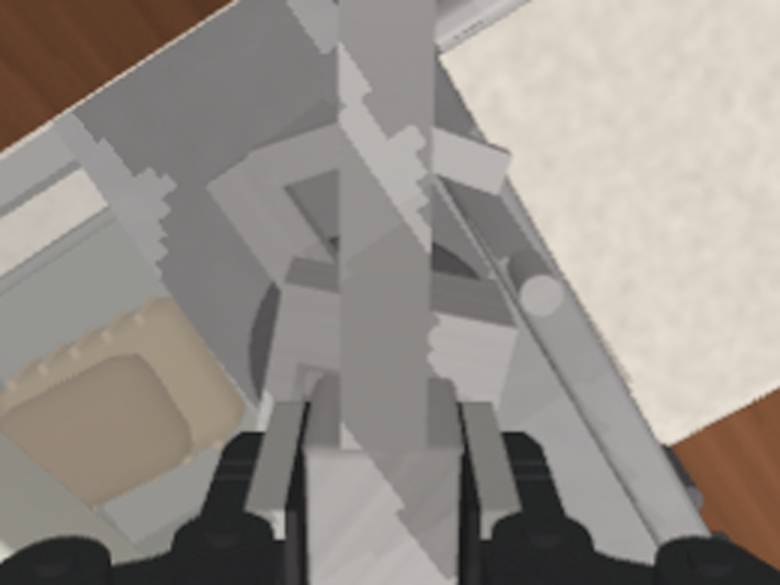

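The latch follows, now about 48° round. I turn on to the stop.

Request:
move_arm([
  [[0,0,0],[0,0,0.6],-1],
  [[0,0,0],[0,0,0.6],-1],
  [[0,0,0],[0,0,0.6],-1],
  [[0,0,0],[0,0,0.6],-1],
  [[0,0,0],[0,0,0.6],-1],
])

```text
clock: 10.0
tcp_pos: [0.6565, 0.0981, 0.1903]
orientation: [-0.002, -0.63, 0.777, 0.001]
wrist_force: [-9.4, -6.0, 8.5]
finger_gap: 0.0221
```

Request:
move_arm([
  [[0,0,0],[0,0,0.6],-1],
  [[0,0,0],[0,0,0.6],-1],
  [[0,0,0],[0,0,0.6],-1],
  [[0,0,0],[0,0,0.3],-1],
  [[0,0,0],[0,0,0],-1],
])

```text
clock: 10.5
tcp_pos: [0.6565, 0.0979, 0.1904]
orientation: [0.002, 0.735, -0.678, -0.001]
wrist_force: [-9.5, -6.0, 8.9]
finger_gap: 0.0216
```

Run:
```python
from h import *
s,d=snap('wrist','w9.png'); print(s['clock'],s['tcp_pos'],s['orientation'],s['wrist_force'],s['ft_torque'])
print(np.degrees(2*np.arcsin(s['orientation'][1])))
crop('w9.png',(130,100,390,295),3,'w9c.png')
```

```text
10.5 [0.65645025 0.09785269 0.19036985] [ 0.00236452  0.73541344 -0.67761376 -0.00103612] [-9.46874912 -5.97799561  8.8657804 ] [-1.31075736  2.14103755 -0.11923968]
94.684325479678
```

View pics/w9c.png

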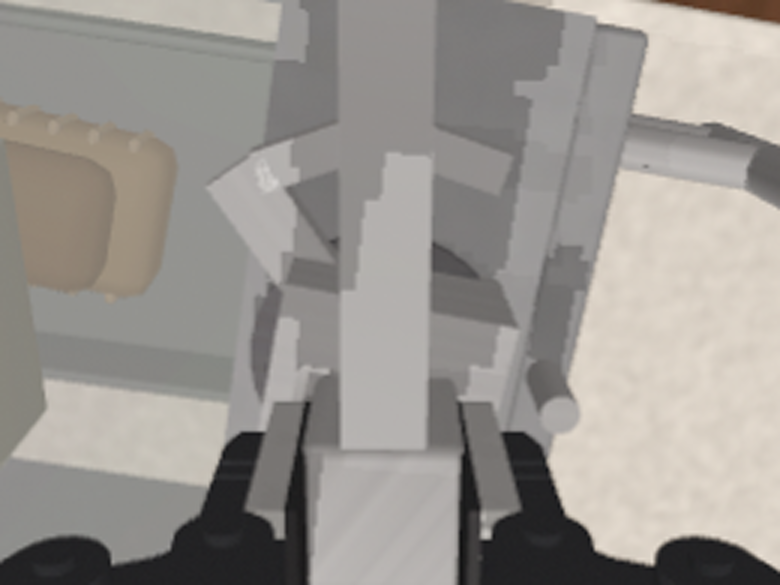

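Request:
move_arm([
  [[0,0,0],[0,0,0.3],-1],
  [[0,0,0],[0,0,0.3],-1],
  [[0,0,0],[0,0,0],-1],
])

```text
clock: 10.85
tcp_pos: [0.6565, 0.0977, 0.1904]
orientation: [0.002, 0.763, -0.647, -0.001]
wrist_force: [-8.7, -7.9, 8.9]
finger_gap: 0.0218
```

Run:
```python
from h import *
s=env.get_state(); print(s['clock'],s['wrist_force'],s['ft_torque'])
print(np.degrees(2*np.arcsin(s['orientation'][1])))
```

```text
10.85 [-8.71170027 -7.88553866  8.85410844] [-1.30957507  2.11829096 -0.55962705]
99.41481138990909
```

The torque rose from 0.12 to 0.56 N m, so the latch is at its stop. I back off into the play and pull the key out upward.

Request:
move_arm([
  [[0,0,0],[0,0,-0.6],-1],
  [[0,0,0],[0,0,-0.7],-1],
  [[0,0,0.25],[0,0,0],-1],
  [[0,0,0.5],[0,0,0],-1],
  [[0,0,0.8],[0,0,0],-1],
])

```text
clock: 11.35
tcp_pos: [0.6581, 0.0999, 0.2499]
orientation: [-0.001, -0.703, 0.712, 0.002]
wrist_force: [0.3, -0.3, -1.4]
finger_gap: 0.0215
```

Run:
```python
from h import *
s,d=snap('wrist','w10.png'); print(s['clock'],s['tcp_pos'],s['orientation'],s['wrist_force'],s['joint_pos'])
crop('w10.png',(0,0,512,384),1.5,'w10c.png')
```

```text
11.35 [0.65810313 0.09987085 0.24990235] [-0.00094945 -0.70252336  0.71165592  0.00242372] [ 0.27924347 -0.32032703 -1.43350135] [ 0.02917079  0.50260454  0.32897499  1.40185988  0.00225354 -1.5287153 ]
```

View pics/w10c.png

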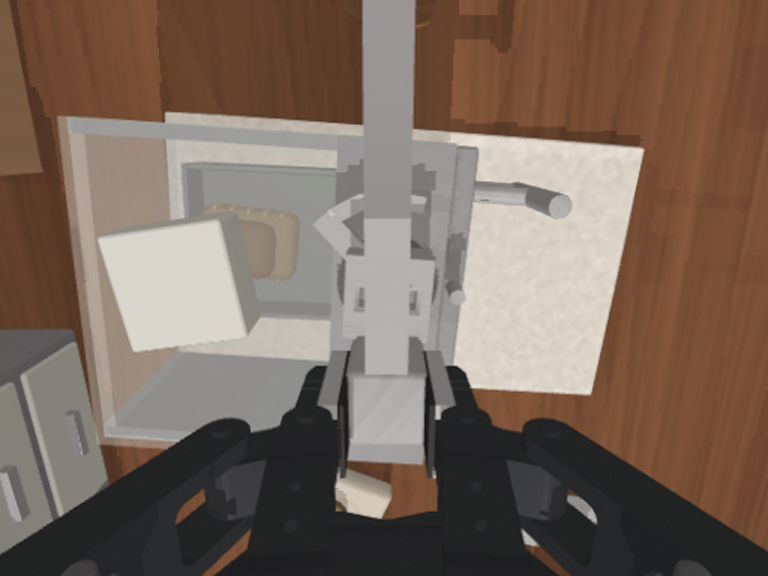

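The key is out. I set it down on the clear table between the board and the orange decoy, aligned with the case.

Request:
move_arm([
  [[-0.2,-0.3,0],[0,0,-0.9],-1],
  [[-0.2,-0.4,0],[0,0,-0.95],-1],
  [[-0.25,-0.4,0],[0,0,-0.95],-1],
  [[-0.25,-0.4,0],[0,0,-0.95],-1],
  [[-0.25,-0.4,0],[0,0,-0.95],-1],
])

```text
clock: 11.9
tcp_pos: [0.6132, 0.0234, 0.2517]
orientation: [0.001, -0.433, 0.901, 0.001]
wrist_force: [0.8, -0.5, -2.3]
finger_gap: 0.0216
```

Request:
move_arm([
  [[-0.25,-0.4,0],[0,0,-0.95],-1],
  [[-0.25,-0.4,0],[0,0,-0.95],-1],
  [[-0.25,-0.4,0],[0,0,-0.95],-1],
  [[-0.25,-0.4,-0.2],[0,0,-0.95],-1],
  [[-0.3,-0.5,-0.4],[0,0,-0.95],-1],
])

```text
clock: 12.4
tcp_pos: [0.5625, -0.0609, 0.2289]
orientation: [0.002, -0.117, 0.993, 0.0]
wrist_force: [0.9, -0.1, -2.1]
finger_gap: 0.0221
```

Request:
move_arm([
  [[0,0,-0.6],[0,0,-0.95],-1],
  [[0,0,-0.9],[0,0,-0.95],-1],
  [[0,0,-0.9],[0,0,-0.35],-1],
  [[0,0,0],[0,0,0],-1],
  [[0,0,0],[0,0,0],-1],
])

```text
clock: 12.9
tcp_pos: [0.5612, -0.0606, 0.1318]
orientation: [-0.0, 0.038, 0.999, 0.001]
wrist_force: [0.4, -0.2, -1.0]
finger_gap: 0.0216
```

Run:
```python
from h import *
s,d=snap('wrist','w11.png'); print(s['clock'],s['tcp_pos'],s['orientation'],s['wrist_force'])
crop('w11.png',(0,0,512,384),1.5,'w11c.png')
```

```text
12.9 [ 0.56123972 -0.06055014  0.13183533] [-3.35899587e-04  3.79473721e-02  9.99279538e-01  5.38027625e-04] [ 0.42371743 -0.21798648 -1.04910013]
```

View pics/w11c.png

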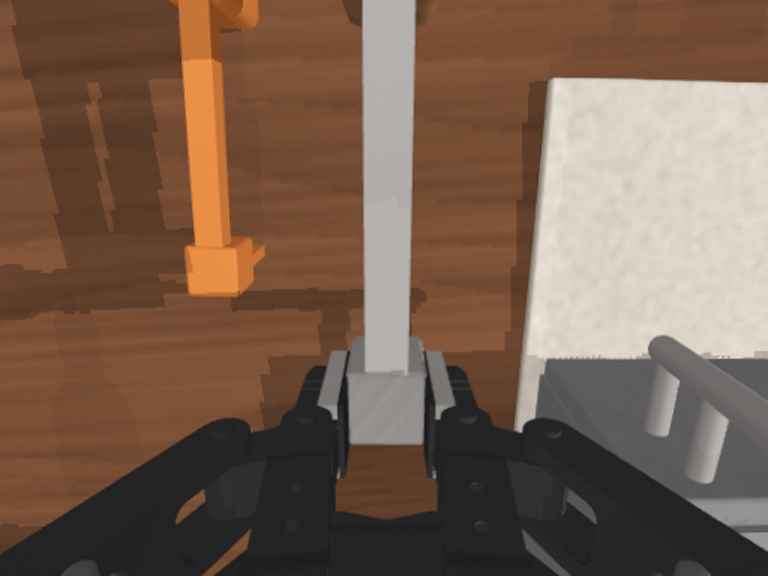

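Request:
move_arm([
  [[0,0,-0.8],[0,0,0],-1],
  [[0,0,-0.8],[0,0,0],-1],
  [[0,0,-0.4],[0,0,0],-1],
  [[0,0,-0.1],[0,0,0],-1],
  [[0,0,-0.05],[0,0,0],-1],
])

```text
clock: 13.45
tcp_pos: [0.5628, -0.0613, 0.0472]
orientation: [0.001, 0.039, 0.999, -0.0]
wrist_force: [0.4, -0.1, -1.7]
finger_gap: 0.022
```

Request:
move_arm([
  [[0,0,-0.04],[0,0,0],-1],
  [[0,0,-0.04],[0,0,0],-1],
  [[0,0,0],[0,0,0],-1],
])

```text
clock: 13.75
tcp_pos: [0.5631, -0.0614, 0.0463]
orientation: [0.002, 0.039, 0.999, -0.0]
wrist_force: [-3.8, 1.2, 13.0]
finger_gap: 0.0219
```

It is in contact with the table (13 N). I open slightly and lift.

Request:
move_arm([
  [[0,0,0.03],[0,0,0],-0.8],
  [[0,0,0],[0,0,0],-0.2],
  [[0,0,0],[0,0,0],0.1],
  [[0,0,0.3],[0,0,0],0.1],
  [[0,0,0.8],[0,0,0],0.1],
])

```text
clock: 14.25
tcp_pos: [0.5589, -0.0606, 0.0858]
orientation: [-0.003, 0.039, 0.999, 0.001]
wrist_force: [1.0, 0.2, 0.5]
finger_gap: 0.0471
```

Request:
move_arm([
  [[0,0,1],[0,0,0],0.1],
  [[0,0,1],[0,0,0],0.1],
  [[0,0,1],[0,0,0],0.1],
  [[0,0.3,1],[0,0,0],0.1],
  [[0,0,0],[0,0,0],0.1],
])

```text
clock: 14.75
tcp_pos: [0.5639, -0.0489, 0.2548]
orientation: [0.006, 0.039, 0.999, -0.001]
wrist_force: [1.0, 0.4, -0.0]
finger_gap: 0.0471
```

Run:
```python
from h import *
s,d=snap('wrist','w12.png'); print(s['clock'],s['tcp_pos'],s['orientation'],s['wrist_force'])
crop('w12.png',(0,0,512,384),1.5,'w12c.png')
```

```text
14.75 [ 0.56394857 -0.04887908  0.25482329] [ 5.51018659e-03  3.89767000e-02  9.99224636e-01 -7.62236509e-04] [ 0.96363972  0.39846035 -0.04807795]
```

View pics/w12c.png

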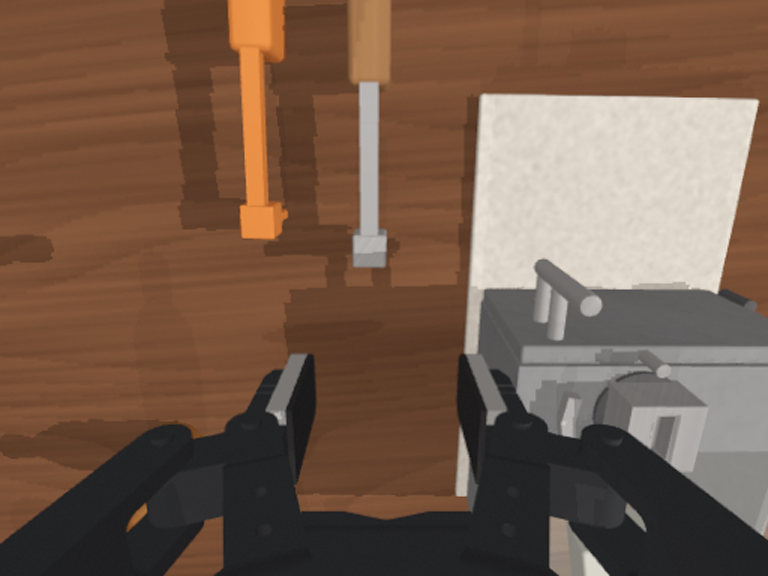

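Run:
```python
from h import *
crop('w12.png',(190,0,310,190),4,'w12d.png')
s,d=snap('side','s12.png');crop('s12.png',(200,150,330,250),6,'s12c.png')
```

```text
(no output)
```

View pics/w12d.png

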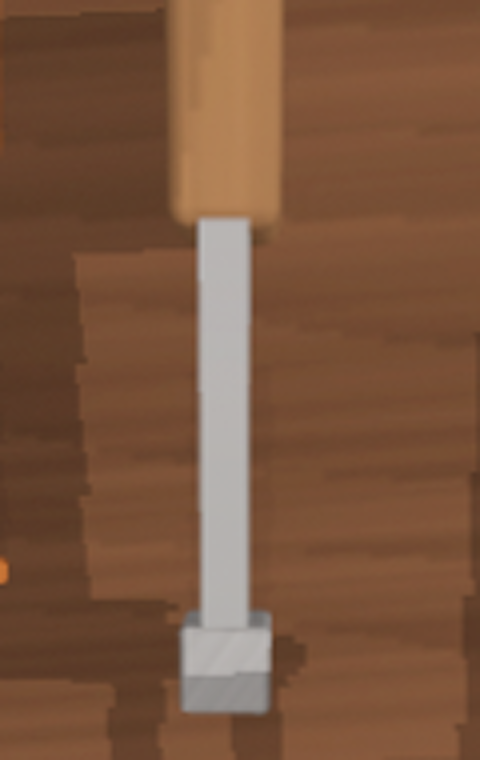

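View pics/s12c.png

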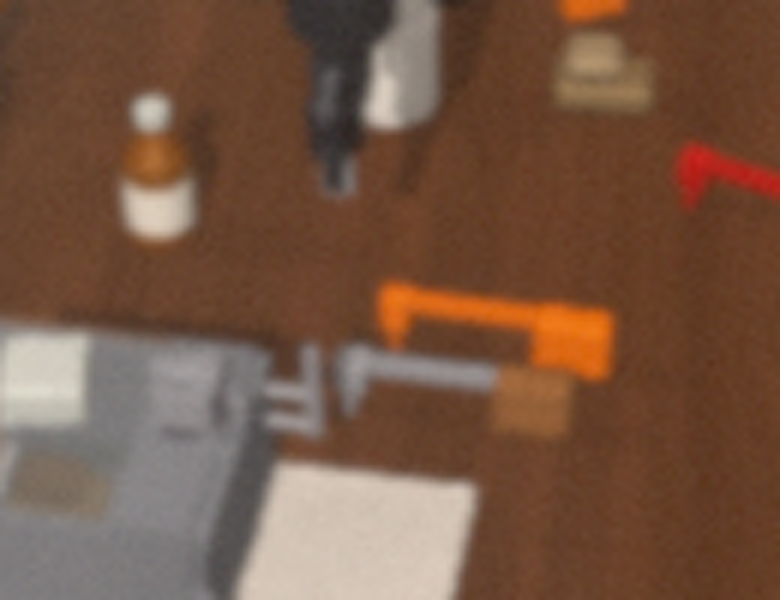

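The key stands on its bit and handle; the dark patch on the head is the hand's shadow. Next I hover above the pull.

Request:
move_arm([
  [[0.1,0.6,0],[0,0,0],0.1],
  [[0.1,0.8,-0.2],[0,0,0],0.1],
  [[0.1,0.8,-0.4],[0,0,0],0.1],
  [[0,0.4,-0.6],[0,0,0],0.1],
  [[0,0,0],[0,0,0],0.1],
])

```text
clock: 15.35
tcp_pos: [0.57, 0.0569, 0.1947]
orientation: [-0.004, 0.038, 0.999, 0.0]
wrist_force: [-1.0, -0.5, -0.2]
finger_gap: 0.047
```

Run:
```python
from h import *
s,d=snap('wrist','w13.png'); print(s['clock'],s['tcp_pos'],s['orientation'],s['wrist_force'])
crop('w13.png',(130,100,390,295),3,'w13c.png')
h=np.array([.6302,.2152]); p0=np.array([.5745,.0555])
v=p0-h;print(np.hypot(*v));a=np.arctan2(v[1],v[0]);prev=p0
for k in range(1,14):
    q=h+.169*np.array([np.cos(a-np.radians(8*k)),np.sin(a-np.radians(8*k))]); print(k,q.round(4),((q-prev)/.04).round(2)); prev=q
```

```text
15.35 [0.57001913 0.05686918 0.19471139] [-4.49164752e-03  3.79775842e-02  9.99268471e-01  2.25461615e-04] [-0.96796476 -0.48865398 -0.18538454]
0.16913479831187903
1 [0.5529 0.0649] [-0.54  0.24]
2 [0.5327 0.0771] [-0.5   0.31]
3 [0.5145 0.0921] [-0.46  0.37]
4 [0.4984 0.1094] [-0.4   0.43]
5 [0.485  0.1287] [-0.34  0.48]
6 [0.4744 0.1498] [-0.27  0.53]
7 [0.4668 0.1721] [-0.19  0.56]
8 [0.4624 0.1953] [-0.11  0.58]
9 [0.4612 0.2188] [-0.03  0.59]
10 [0.4634 0.2423] [0.05 0.59]
11 [0.4688 0.2653] [0.13 0.57]
12 [0.4773 0.2872] [0.21 0.55]
13 [0.4888 0.3078] [0.29 0.51]
```

View pics/w13c.png

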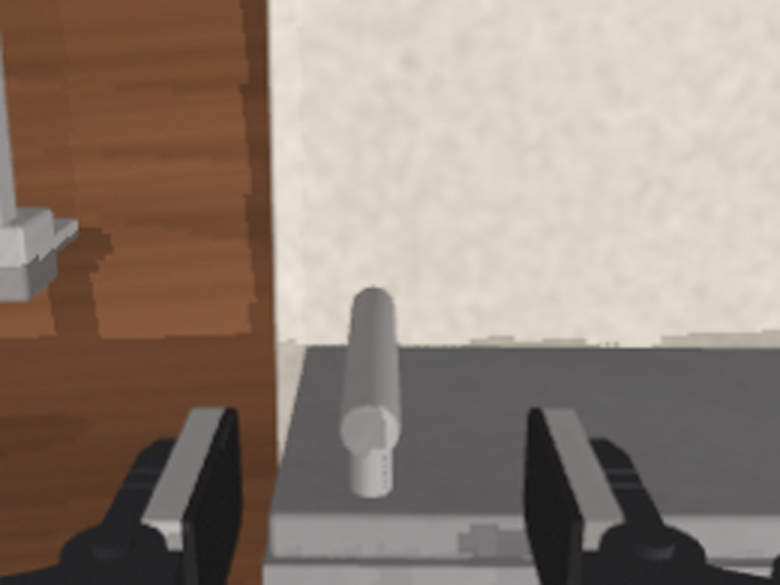

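Run:
```python
from h import *
s=env.get_state(); d=eyes.read_camera('wrist')
print(s['tcp_pos'],onz(d,(253.6,243.2),.155,s))
```

```text
[0.57096911 0.05564437 0.1965566 ] [0.57659248 0.05328498 0.155     ]
```

Request:
move_arm([
  [[0.1,-0.04,-0.5],[0,0,0],0.1],
  [[0,0,-0.5],[0,0,0],0.1],
  [[0,0,-0.28],[0,0,0],0.1],
  [[0,0,0],[0,0,0],-1],
  [[0,0,0],[0,0,0],-1],
], newtons=25)

```text
clock: 15.95
tcp_pos: [0.5775, 0.0527, 0.149]
orientation: [0.0, 0.04, 0.999, 0.0]
wrist_force: [0.7, -0.1, 0.4]
finger_gap: 0.0186
```

Request:
move_arm([
  [[0,0,0],[0,0,0],-1],
  [[0,0,0],[0,0,0],-1],
])

```text
clock: 16.15
tcp_pos: [0.5778, 0.0536, 0.1495]
orientation: [0.001, 0.039, 0.999, 0.0]
wrist_force: [-0.7, 2.2, 1.1]
finger_gap: 0.0109
```

The pull is gripped (gap 11 mm). I swing the panel along the arc.

Request:
move_arm([
  [[-0.27,0.12,0],[0,0,-0.5],-1],
  [[-0.27,0.12,0],[0,0,-0.5],-1],
  [[-0.5,0.31,0],[0,0,-0.9],-1],
  [[-0.46,0.37,0],[0,0,-0.9],-1],
  [[-0.4,0.43,0],[0,0,-0.9],-1],
])

```text
clock: 16.65
tcp_pos: [0.4989, 0.104, 0.1494]
orientation: [0.0, 0.297, 0.955, -0.004]
wrist_force: [-7.3, -10.8, 8.3]
finger_gap: 0.0108
```

Run:
```python
from h import *
s,d=snap('top','t14.png'); print(s['clock'],s['tcp_pos'],s['orientation'],s['wrist_force'],s['ft_torque'],s['joint_pos'])
crop('t14.png',(150,90,290,220),4.5,'t14c.png')
```

```text
16.65 [0.4988701  0.1040229  0.14941891] [ 8.53553656e-05  2.97427251e-01  9.54735173e-01 -4.21567645e-03] [ -7.28102825 -10.81107271   8.32073372] [-2.01063004  1.24120627 -0.17225508] [ 0.05238312  0.24534283 -0.30049519  1.02772405 -0.00796669  0.65639332]
```

View pics/t14c.png

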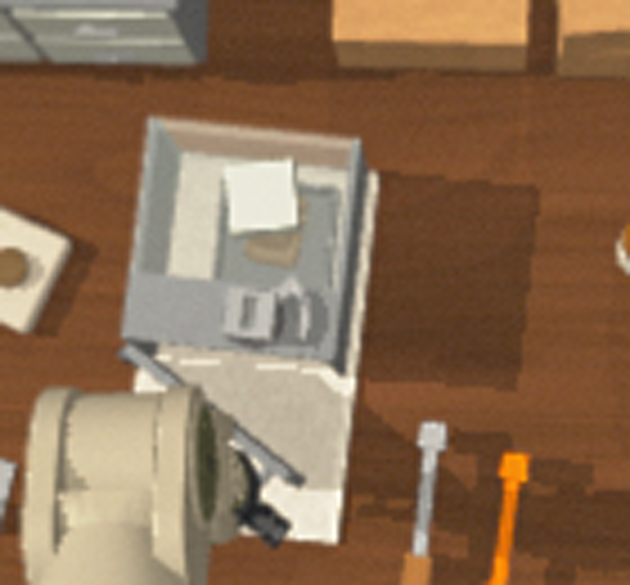

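Request:
move_arm([
  [[-0.42,0.42,0],[0,0,-0.9],-1],
  [[-0.3,0.5,0],[0,0,-0.9],-1],
  [[-0.2,0.55,0],[0,0,-0.9],-1],
])

```text
clock: 17.0
tcp_pos: [0.4642, 0.1653, 0.1494]
orientation: [0.001, 0.471, 0.882, -0.001]
wrist_force: [1.6, -3.6, 1.1]
finger_gap: 0.0108
```

Request:
move_arm([
  [[-0.11,0.58,0],[0,0,-0.9],-1],
  [[-0.03,0.59,0],[0,0,-0.9],-1],
  [[0.05,0.59,0],[0,0,-0.9],-1],
])

```text
clock: 17.3
tcp_pos: [0.4579, 0.2364, 0.1494]
orientation: [-0.001, 0.627, 0.779, -0.002]
wrist_force: [-6.2, -2.7, 7.2]
finger_gap: 0.0109
```

Request:
move_arm([
  [[0.13,0.57,0],[0,0,-0.9],-1],
  [[0.21,0.55,0],[0,0,-0.9],-1],
  [[0,0,0],[0,0,0],-1],
])

```text
clock: 17.6
tcp_pos: [0.4717, 0.2849, 0.1494]
orientation: [-0.003, 0.717, 0.697, -0.0]
wrist_force: [-12.1, 4.4, 9.6]
finger_gap: 0.0109
```

Run:
```python
from h import *
s,d=snap('top','t15.png'); print(s['clock'],s['tcp_pos'],s['orientation'],s['wrist_force'],s['joint_pos'])
crop('t15.png',(150,90,290,220),4.5,'t15c.png')
```

```text
17.6 [0.4716943  0.28487671 0.14937612] [-3.14508423e-03  7.17217026e-01  6.96842761e-01 -1.12058405e-04] [-12.13802331   4.43696629   9.62240129] [ 0.39464505  0.31920875 -0.19874427  1.05536355  0.00576758  1.99424881]
```

View pics/t15c.png

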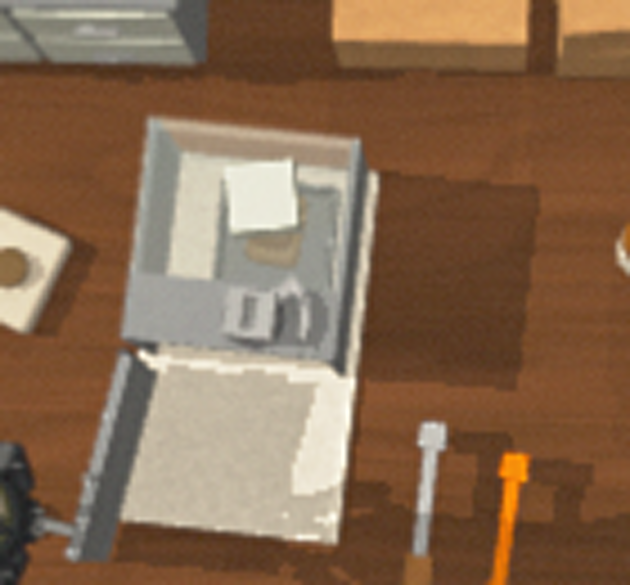

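Run:
```python
from h import *
d=eyes.read_camera('top')
q=lambda x,y:(150+(x+.5)/4.5-.5,90+(y+.5)/4.5-.5)
a,b=onz(d,q(124,352),.126),onz(d,q(74,553),.126)
v=b-a;print(a,b,np.hypot(v[0],v[1]), np.degrees(np.arctan2(-v[1],-v[0]))) # dir of panel towards hinge
```

```text
[0.62142541 0.20835067 0.126     ] [0.44296721 0.24561966 0.126     ] 0.18230827269417121 -11.796040714620363
```

The panel is about 97° open. I release the pull and rise.

Request:
move_arm([
  [[0,0,0],[0,0,0],0],
  [[0,0,0],[0,0,0],0],
  [[0,0,0.4],[0,0,0],0],
  [[0,0,1],[0,0,0],0.2],
  [[0,0,1],[0,0,0],0.2],
])

```text
clock: 18.2
tcp_pos: [0.4743, 0.2806, 0.245]
orientation: [0.0, 0.718, 0.696, -0.001]
wrist_force: [0.2, 0.0, -0.0]
finger_gap: 0.0512
```

Request:
move_arm([
  [[-0.1,-0.7,0],[0,0,0.95],0.2],
  [[-0.1,-0.75,0],[0,0,0.98],0.2],
  [[-0.12,-0.75,0],[0,0,0.98],0.2],
  [[-0.12,-0.75,0],[0,0,0.98],0.2],
  [[-0.12,-0.75,0],[0,0,0.98],0.2],
])

```text
clock: 18.7
tcp_pos: [0.4522, 0.1317, 0.2448]
orientation: [0.001, 0.442, 0.897, 0.0]
wrist_force: [0.2, -0.6, 0.5]
finger_gap: 0.0509
```

Request:
move_arm([
  [[-0.12,-0.75,0],[0,0,0.98],0.2],
  [[-0.12,-0.75,0],[0,0,0.98],0.2],
  [[-0.12,-0.75,0],[0,0,0.98],0.2],
  [[-0.12,-0.75,0],[0,0,0.98],0.2],
  [[-0.12,-0.75,0],[0,0,0.98],0.2],
])

```text
clock: 19.2
tcp_pos: [0.4281, -0.0185, 0.2449]
orientation: [0.001, 0.116, 0.993, -0.0]
wrist_force: [1.6, -0.8, -0.1]
finger_gap: 0.0513
```

Request:
move_arm([
  [[-0.12,-0.75,0],[0,0,0.98],0.2],
  [[0,0,0],[0,0,0.2],0.2],
  [[0,0,0],[0,0,0],0.2],
])

```text
clock: 19.5
tcp_pos: [0.4234, -0.0476, 0.2447]
orientation: [0.0, 0.038, 0.999, -0.0]
wrist_force: [-0.2, -0.2, 0.8]
finger_gap: 0.0513
```

Run:
```python
from h import *
s,d=snap('wrist','w16.png'); print(s['clock'],s['tcp_pos'],s['orientation'],s['wrist_force'])
crop('w16.png',(0,0,512,384),1.5,'w16c.png')
```

```text
19.5 [ 0.42337696 -0.04756802  0.24466083] [ 4.56622068e-04  3.77542495e-02  9.99286944e-01 -1.07804546e-04] [-0.24674701 -0.22270312  0.80060486]
```

View pics/w16c.png

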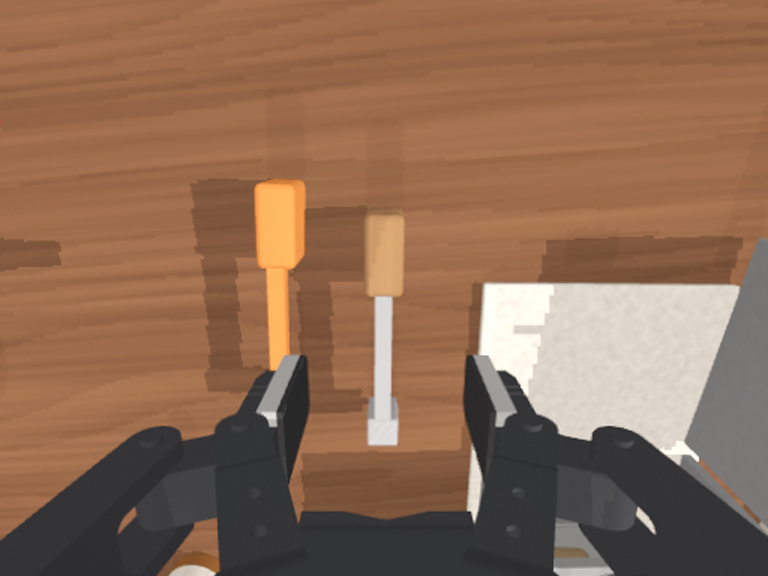

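Run:
```python
from h import *
s=env.get_state(); d=eyes.read_camera('wrist')
q=lambda x,y:((x+.5)/1.5-.5,(y+.5)/1.5-.5)
for p in [(383,431),(383.5,295),(384.5,216),(366,255),(403,255)]: print(onz(d,q(*p),.05,s).round(4))
print(s['tcp_pos'])
```

```text
[ 0.5603 -0.059   0.05  ]
[ 0.4494 -0.0503  0.05  ]
[ 0.3936 -0.0454  0.05  ]
[ 0.4195 -0.0602  0.05  ]
[ 0.4214 -0.0347  0.05  ]
[ 0.42334599 -0.04690355  0.24460548]
```

Request:
move_arm([
  [[-0.05,-0.02,-0.9],[0,0,0],0],
  [[0,0,-1],[0,0,0],0],
  [[0,0,-1],[0,0,0],0],
  [[0,0,-1],[0,0,0],0],
  [[0,0,-0.9],[0,0,0],0],
])

```text
clock: 20.1
tcp_pos: [0.4211, -0.0463, 0.0509]
orientation: [0.0, 0.036, 0.999, 0.0]
wrist_force: [0.7, -0.0, 0.4]
finger_gap: 0.0426
```

Request:
move_arm([
  [[0,0,-0.4],[0,0,0],0],
  [[0,0,-0.1],[0,0,0],0],
  [[0,0,0],[0,0,0],-1],
  [[0,0,0],[0,0,0],-1],
  [[0,0,0],[0,0,0],-1],
], newtons=110)

```text
clock: 20.6
tcp_pos: [0.4221, -0.0475, 0.0333]
orientation: [0.001, 0.036, 0.999, -0.0]
wrist_force: [-0.6, -0.0, -2.3]
finger_gap: 0.0267
```

Handle gripped (26.7 mm). I lift and move in front of the case to look in.

Request:
move_arm([
  [[0,0,0.5],[0,0,0],-1],
  [[0,0,0.8],[0,0,0],-1],
  [[0,0.5,0.8],[0,0,0],-1],
  [[0.3,0.9,0.3],[0,0,0],-1],
  [[0.3,0.9,0],[0,0,0],-1],
])

```text
clock: 21.1
tcp_pos: [0.4476, 0.045, 0.1319]
orientation: [0.003, 0.037, 0.999, -0.0]
wrist_force: [1.4, 0.4, -2.0]
finger_gap: 0.0268
```

Request:
move_arm([
  [[0.2,0.9,0],[0,0,0],-1],
  [[0.1,0.9,0],[0,0,0],-1],
  [[0,0.4,0],[0,0,0],-1],
  [[0,0,0],[0,0,0],-1],
])

```text
clock: 21.5
tcp_pos: [0.4574, 0.1345, 0.1291]
orientation: [0.001, 0.034, 0.999, 0.0]
wrist_force: [-0.3, -1.0, -1.2]
finger_gap: 0.0268
```

Run:
```python
from h import *
s,d=snap('wrist','w17.png'); print(s['clock'],s['tcp_pos'],s['orientation'],s['wrist_force'])
crop('w17.png',(0,0,512,384),1.5,'w17c.png')
s,d=snap('side','s17.png');crop('s17.png',(170,150,320,260),5,'s17c.png')
```

```text
21.5 [0.45736192 0.13451603 0.12908793] [6.36363936e-04 3.42156490e-02 9.99414195e-01 3.88864682e-04] [-0.26629532 -0.99341679 -1.21596983]
```

View pics/w17c.png

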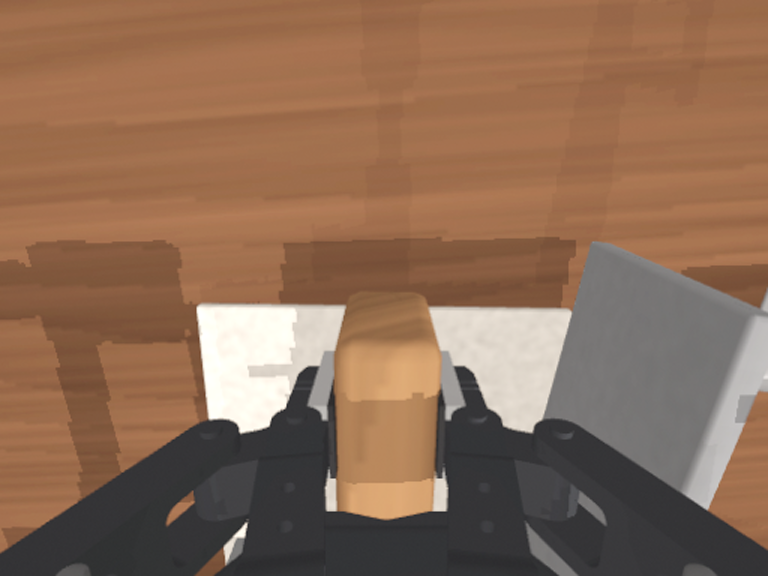

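View pics/s17c.png

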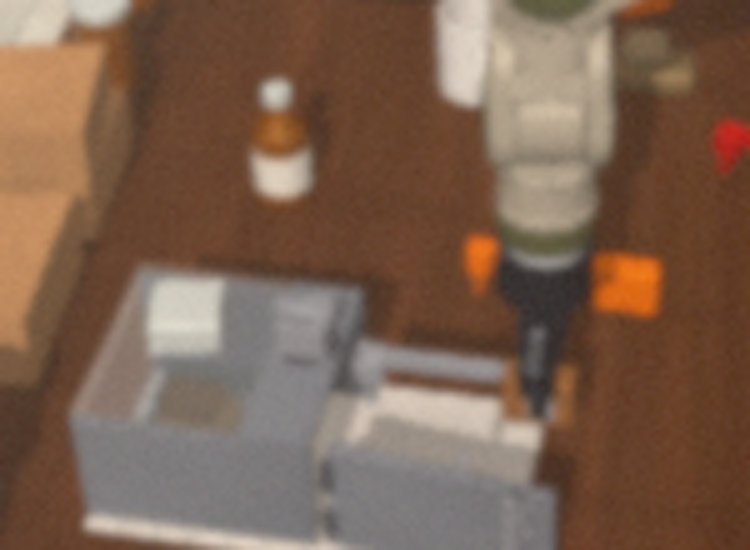

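Run:
```python
from h import *
crop('w10.png',(60,70,260,220),4,'w10d.png')
```

```text
(no output)
```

View pics/w10d.png

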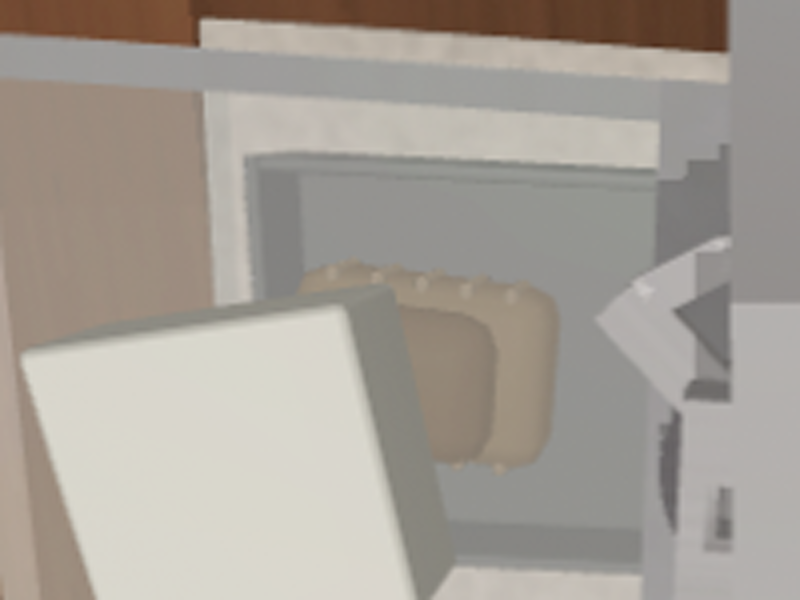

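Run:
```python
from h import *
crop('t15.png',(175,105,240,175),8.5,'t15d.png')
```

```text
(no output)
```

View pics/t15d.png

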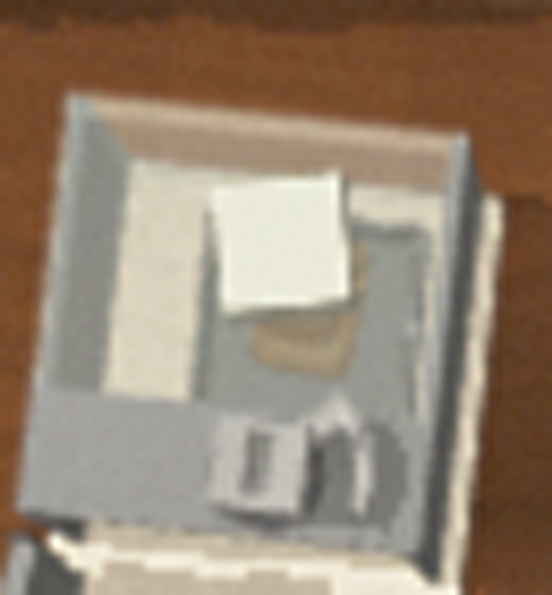

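Run:
```python
from h import *
d=eyes.read_camera('wrist')
s={'tcp_pos':np.array([.65810313,.09987085,.24990235]),'orientation':np.array([-0.00094945,-0.70252336,0.71165592,0.00242372])}
q=lambda x,y:(60+(x+.5)/4-.5,70+(y+.5)/4-.5)
yaw=-.08;o=np.array([.6285,.119]);ex=np.array([np.cos(yaw),np.sin(yaw)]);ey=np.array([-ex[1],ex[0]])
def f(n,p,z):
    w=onz(d,q(*p),z,s); r=w[:2]-o; print(n,w.round(4),'case',(r@ex).round(4),(r@ey).round(4))
f('RRcorner',(247,157),.043);f('R2',(655,172),.043);f('L1',(455,564),.043);f('L2',(640,572),.043)
f('board RR',(202,18),.008); f('caseinnerwall rear floor',(217,300),.008)
f('fossil front',(558,370),.03);f('fossil r',(430,272),.03)
f('roofclear edge',(658,140),.128)
f('roof R edge',(300,50),.128)
```

```text
RRcorner [0.7951 0.0343 0.043 ] case 0.1728 -0.0711
R2 [0.6907 0.0397 0.043 ] case 0.0683 -0.0741
L1 [0.7513 0.1456 0.043 ] case 0.1203 0.0364
L2 [0.6995 0.1487 0.043 ] case 0.0684 0.0353
board RR [ 0.8173 -0.0021  0.008 ] case 0.1979 -0.1056
caseinnerwall rear floor [0.8238 0.0755 0.008 ] case 0.1982 -0.0277
fossil front [0.7212 0.0934 0.03  ] case 0.0945 -0.0181
fossil r [0.7544 0.0658 0.03  ] case 0.1297 -0.0429
roofclear edge [0.6814 0.0301 0.128 ] case 0.0599 -0.0844
roof R edge [0.7473 0.0128 0.128 ] case 0.1269 -0.0963
```

Tray rim in the case frame: right edge -0.074 and left +0.036, which gives a width of 110 as specified. The rear is at 0.173, so the front wall is at about 0.043 and the free gap about 0.047–0.09. I lower the key so it passes above the wall and below the roof.

Request:
move_arm([
  [[0,-0.3,-0.5],[0,0,0],-1],
  [[0,-0.24,-0.45],[0,0,0],-1],
  [[0,0,0],[0,0,0],-1],
  [[0,0,0],[0,0,0],-1],
])

```text
clock: 22.05
tcp_pos: [0.457, 0.1101, 0.0906]
orientation: [-0.0, 0.037, 0.999, 0.0]
wrist_force: [1.0, -0.3, -1.8]
finger_gap: 0.0267
```

Run:
```python
from h import *
s,d=snap('side','s18.png');crop('s18.png',(220,190,300,250),9,'s18c.png');print(s['tcp_pos'],s['orientation'])
t=s['tcp_pos'];yaw=-.078;ex=np.array([np.cos(yaw),np.sin(yaw),0])
for n,v in [('foot',t+.139*ex+[0,0,-.033]),('headtop',t+.139*ex+[0,0,.017]),('bar',t+.06*ex+[0,0,.017]),('handletop',t+[0,0,.017])]:
    print(n,(proj(d,v)-[220,190])*9)
```

```text
[0.45704144 0.11008232 0.09056647] [-3.34842899e-04  3.70262817e-02  9.99314229e-01  1.19358463e-04]
foot [236.89983628 371.47529223]
headtop [232.90756186 294.11945467]
bar [400.00214661 313.99410439]
handletop [528.39480864 329.18090581]
```

View pics/s18c.png

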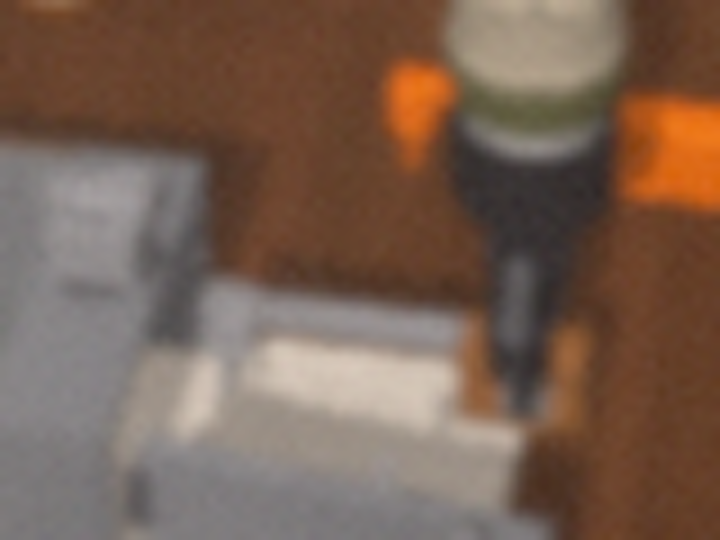

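The prediction matches: the head top is at about z 0.108–0.112 and the foot about 0.058. I go in.

Request:
move_arm([
  [[0.5,-0.04,-0.04],[0,0,0],-1],
  [[0.6,-0.05,0],[0,0,0],-1],
  [[0.6,-0.05,0],[0,0,0],-1],
])

```text
clock: 22.4
tcp_pos: [0.5268, 0.1055, 0.0901]
orientation: [0.001, 0.036, 0.999, 0.0]
wrist_force: [1.0, 0.2, -2.4]
finger_gap: 0.0267
```

Request:
move_arm([
  [[0.6,-0.04,0],[0,0,0],-1],
  [[0,0,0],[0,0,0],-1],
  [[0,0,0],[0,0,0],-1],
])

```text
clock: 22.7
tcp_pos: [0.5498, 0.1038, 0.0894]
orientation: [0.0, 0.036, 0.999, 0.0]
wrist_force: [-1.5, 0.7, -2.0]
finger_gap: 0.0268
```

Run:
```python
from h import *
s,d=snap('top','t19.png');crop('t19.png',(165,105,260,205),6,'t19c.png');print(s['clock'],s['tcp_pos'],s['orientation'],s['wrist_force'])
```

```text
22.7 [0.5498389  0.10381348 0.08940369] [3.98775414e-04 3.60049095e-02 9.99351524e-01 1.35446389e-04] [-1.54300435  0.67251859 -2.03408502]
```

View pics/t19c.png

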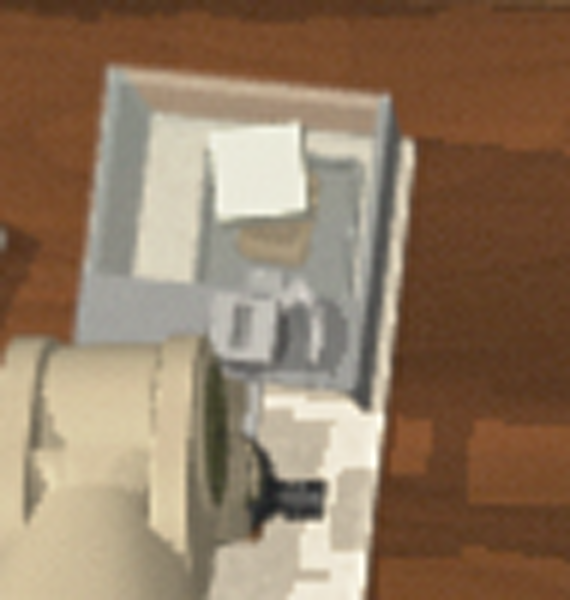

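The head is visible through the clear roof at crop (264,275), just past the opaque strip and ahead of the fossil at (270,245). I lower the bit behind the wall.

Request:
move_arm([
  [[0,0,-0.3],[0,0,0],-1],
  [[0,0,-0.3],[0,0,0],-1],
  [[0,0,-0.2],[0,0,0],-1],
  [[0,0,0],[0,0,0],-1],
])

```text
clock: 23.15
tcp_pos: [0.5472, 0.1037, 0.0546]
orientation: [-0.002, 0.036, 0.999, -0.0]
wrist_force: [0.1, 0.1, -1.2]
finger_gap: 0.0271
```

Request:
move_arm([
  [[-0.15,0.012,0],[0,0,0],-1],
  [[-0.1,0.008,0],[0,0,0],-1],
  [[-0.1,0.008,0],[0,0,0],-1],
  [[-0.15,0.012,0],[0,0,0],-1],
  [[-0.2,0.016,0],[0,0,0],-1],
])

```text
clock: 23.65
tcp_pos: [0.5219, 0.106, 0.0573]
orientation: [0.001, 0.036, 0.999, 0.0]
wrist_force: [2.7, -0.5, -3.6]
finger_gap: 0.0268
```

Request:
move_arm([
  [[-0.2,0.016,0],[0,0,0],-1],
  [[-0.2,0.016,0],[0,0,0],-1],
  [[-0.2,0.016,0],[0,0,0],-1],
  [[-0.1,0.01,0],[0,0,0],-1],
  [[0,0,0],[0,0,0],-1],
])

```text
clock: 24.15
tcp_pos: [0.4924, 0.1083, 0.0569]
orientation: [-0.0, 0.036, 0.999, 0.0]
wrist_force: [1.9, 0.0, -2.0]
finger_gap: 0.0266
```

Run:
```python
from h import *
s,d=snap('top','t20.png');crop('t20.png',(165,105,260,205),6,'t20c.png');print(s['clock'],s['tcp_pos'],s['orientation'],s['wrist_force'])
s,d=snap('side','s20.png');crop('s20.png',(180,180,290,260),7,'s20c.png')
```

```text
24.15 [0.49236277 0.10834639 0.05692038] [-2.19973959e-04  3.58803814e-02  9.99356066e-01  5.14171811e-05] [ 1.89587455  0.02274177 -1.95573468]
```

View pics/t20c.png

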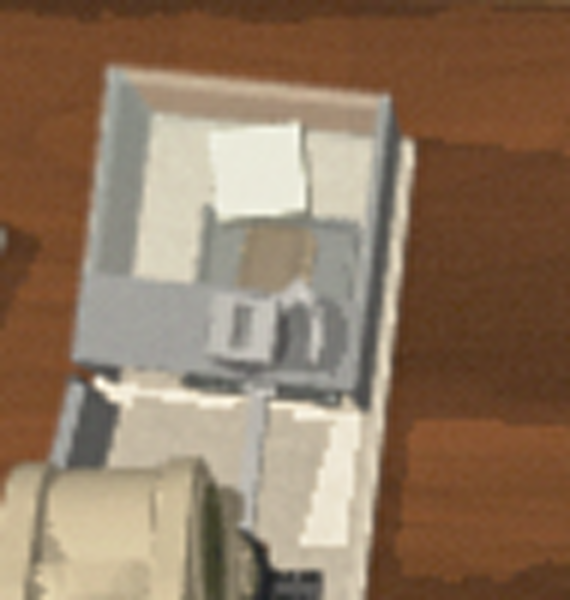

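View pics/s20c.png

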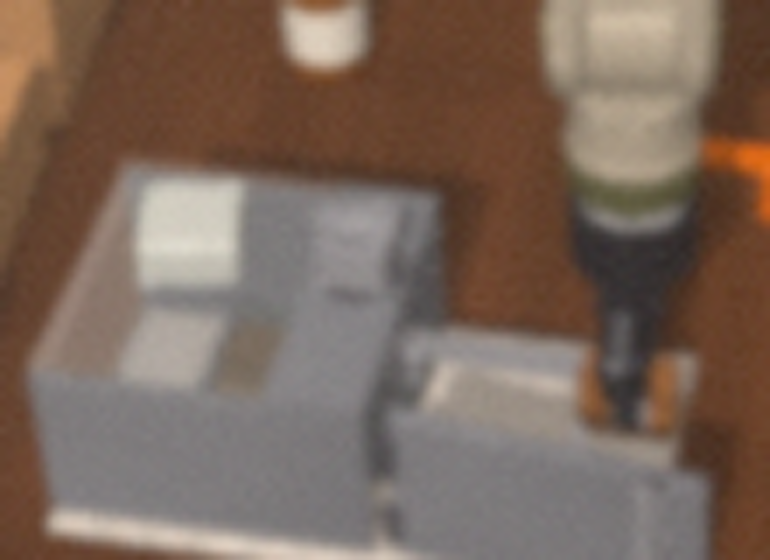

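The tray follows. Its front wall is now at the case plane, so I drag on about 62 mm.

Request:
move_arm([
  [[-0.15,0.012,0],[0,0,0],-1],
  [[-0.2,0.016,0],[0,0,0],-1],
  [[-0.25,0.02,0],[0,0,0],-1],
  [[-0.25,0.02,0],[0,0,0],-1],
  [[-0.25,0.02,0],[0,0,0],-1],
])

```text
clock: 24.75
tcp_pos: [0.448, 0.1119, 0.0566]
orientation: [-0.0, 0.036, 0.999, 0.0]
wrist_force: [3.1, 0.4, -3.7]
finger_gap: 0.0272
```

Request:
move_arm([
  [[-0.2,0.016,0],[0,0,0],-1],
  [[-0.15,0.012,0],[0,0,0],-1],
  [[-0.1,0.008,0],[0,0,0],-1],
  [[0,0,0],[0,0,0],-1],
])

```text
clock: 25.15
tcp_pos: [0.4299, 0.1133, 0.0566]
orientation: [-0.001, 0.036, 0.999, 0.0]
wrist_force: [0.0, 0.4, -1.7]
finger_gap: 0.0266
```

Run:
```python
from h import *
s,d=snap('top','t21.png');crop('t21.png',(165,105,260,205),6,'t21c.png');print(s['clock'],s['tcp_pos'],s['orientation'],s['wrist_force'])
s,d=snap('side','s21.png');crop('s21.png',(180,180,290,260),7,'s21c.png')
```

```text
25.15 [0.42992309 0.11331379 0.05659183] [-7.96900705e-04  3.58224065e-02  9.99357853e-01  5.27938969e-05] [ 0.01691383  0.35108388 -1.66918447]
```

View pics/t21c.png

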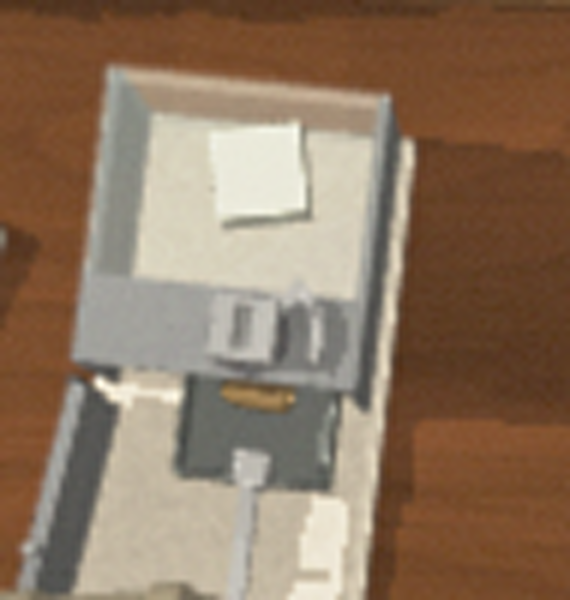

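View pics/s21c.png

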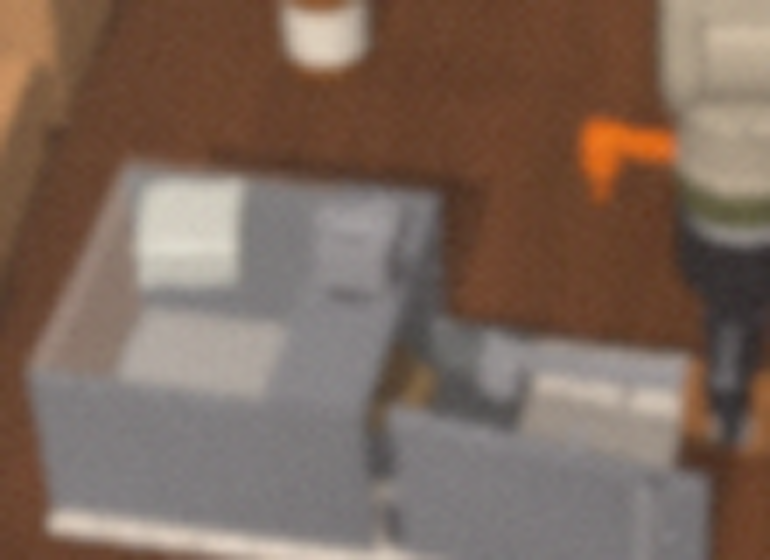

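Now I measure the tray's front rim position: top crop (176,474)–(330,490) at z = 0.043.

Run:
```python
from h import *
d=eyes.read_camera('top');ds=eyes.read_camera('side')
q=lambda x,y:(165+(x+.5)/6-.5,105+(y+.5)/6-.5)
qs=lambda x,y:(180+(x+.5)/7-.5,180+(y+.5)/7-.5)
yaw=-.08
ex=np.array([np.cos(yaw),np.sin(yaw)]);ey=np.array([-ex[1],ex[0]])
o=np.array([.6255,.114]) # top-camera-consistent
def f(n,w): r=w[:2]-o;print(n,w.round(4),'case',(r@ex).round(4),(r@ey).round(4))
f('FL',onz(d,q(176,474),.043));f('FR',onz(d,q(329,490),.043))
f('roofFL',onz(d,q(76,359),.128));f('roofFR',onz(d,q(352,390),.128));
```

```text
FL [0.5669 0.1541 0.043 ] case -0.0616 0.0353
FR [0.5582 0.0464 0.043 ] case -0.0617 -0.0727
roofFL [0.6348 0.2081 0.128 ] case 0.0018 0.0945
roofFR [0.6186 0.0245 0.128 ] case 0.0003 -0.0898
```

About 62 mm (48%) of the tray stands out, it is square to the case, and the fossil is in place. I ease the bit off the wall, lift and take the key away.

Request:
move_arm([
  [[0.1,-0.008,0],[0,0,0],-1],
  [[0,0,0.4],[0,0,0],-1],
  [[0,0,0.7],[0,0,0],-1],
  [[0,0,0.7],[0,0,0],-1],
  [[0,-0.5,0.2],[0,0,0],-1],
])

```text
clock: 25.85
tcp_pos: [0.4374, 0.0939, 0.1395]
orientation: [0.002, 0.035, 0.999, 0.001]
wrist_force: [0.4, -0.3, -1.5]
finger_gap: 0.0268
```

Request:
move_arm([
  [[0,-0.8,0],[0,0,0],-1],
  [[-0.1,-0.9,0],[0,0,0],-1],
  [[-0.1,-0.9,0],[0,0,0],-1],
  [[0,-0.9,-0.3],[0,0,0],-1],
  [[0,0,0],[0,0,0],-1],
])

```text
clock: 26.35
tcp_pos: [0.4273, -0.0506, 0.1239]
orientation: [-0.0, 0.039, 0.999, -0.001]
wrist_force: [-0.6, 0.4, -2.8]
finger_gap: 0.027
```

Run:
```python
from h import *
s,d=snap('top','t22.png');crop('t22.png',(165,105,300,235),4.5,'t22c.png');print(s['clock'],s['tcp_pos'],s['orientation'],s['wrist_force'])
s,d=snap('wrist','w22.png')
```

```text
26.35 [ 0.42725337 -0.05057347  0.12394381] [-2.86885056e-04  3.87528823e-02  9.99248615e-01 -5.80179655e-04] [-0.63328915  0.40257527 -2.79685442]
```

View pics/t22c.png

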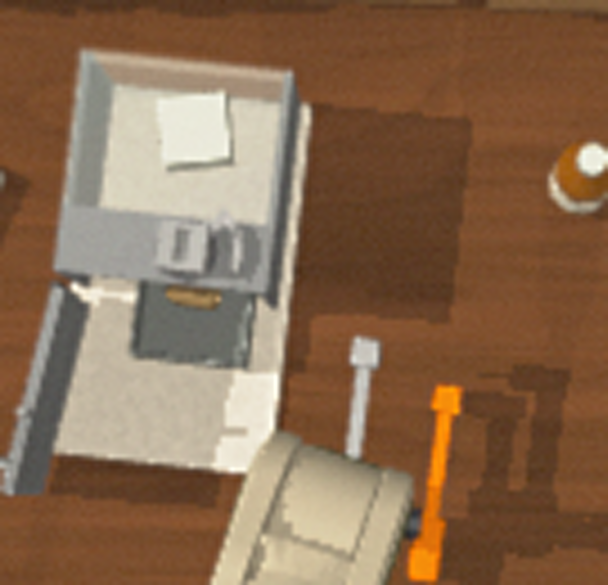

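View pics/w22.png

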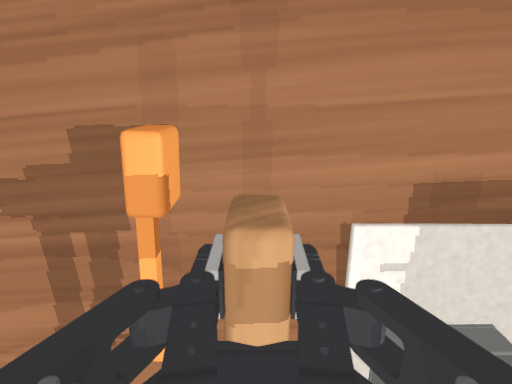

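Request:
move_arm([
  [[0,0.08,-0.7],[0,0,0],-1],
  [[0,0,-0.8],[0,0,0],-1],
  [[0,0,-0.5],[0,0,0],-1],
  [[0,0,-0.1],[0,0,0],-1],
  [[0,0,0],[0,0,0],-1],
])

```text
clock: 26.95
tcp_pos: [0.4269, -0.0429, 0.0405]
orientation: [-0.001, 0.035, 0.999, 0.0]
wrist_force: [0.5, -0.0, -0.8]
finger_gap: 0.0267
```

Request:
move_arm([
  [[0,0,-0.08],[0,0,0],-1],
  [[0,0,-0.05],[0,0,0],-1],
  [[0,0,-0.03],[0,0,0],-1],
  [[0,0,0],[0,0,0],-1],
])

```text
clock: 27.35
tcp_pos: [0.4275, -0.044, 0.0347]
orientation: [0.0, 0.036, 0.999, -0.0]
wrist_force: [-0.1, 0.8, -1.9]
finger_gap: 0.0268
```

Request:
move_arm([
  [[0,0,-0.05],[0,0,0],-1],
  [[0,0,0],[0,0,0],-1],
])

```text
clock: 27.55
tcp_pos: [0.4276, -0.0441, 0.0325]
orientation: [0.0, 0.036, 0.999, -0.0]
wrist_force: [0.6, -1.3, -0.7]
finger_gap: 0.0267
```

Request:
move_arm([
  [[0,0,-0.03],[0,0,0],-1],
  [[0,0,0],[0,0,0],-1],
])

```text
clock: 27.75
tcp_pos: [0.4276, -0.0441, 0.0325]
orientation: [0.001, 0.036, 0.999, -0.0]
wrist_force: [-3.8, 1.0, 15.1]
finger_gap: 0.027
```

The key is down on the table. I release it and rise.

Request:
move_arm([
  [[0,0,0.03],[0,0,0],-0.6],
  [[0,0,0],[0,0,0],-0.1],
  [[0,0,0],[0,0,0],0],
  [[0,0,0.4],[0,0,0],0],
  [[0,0,1],[0,0,0],0],
])

```text
clock: 28.25
tcp_pos: [0.4245, -0.0432, 0.0862]
orientation: [-0.003, 0.036, 0.999, 0.001]
wrist_force: [0.5, -1.2, 0.3]
finger_gap: 0.0427
```

Request:
move_arm([
  [[0,0,1],[0,0,0],0],
  [[0,0,1],[0,0,0],0],
  [[-0.2,-0.6,1],[0,0,0],0],
  [[0,-0.9,0.5],[0,0,0],0],
  [[0,-0.9,0],[0,0,0],0],
])

```text
clock: 28.75
tcp_pos: [0.421, -0.1416, 0.232]
orientation: [0.003, 0.035, 0.999, -0.002]
wrist_force: [1.0, -0.4, -0.0]
finger_gap: 0.0427
```

Request:
move_arm([
  [[0,-0.9,0],[0,0,0],0],
  [[0,-0.9,0],[0,0,0],0],
  [[0,0,0],[0,0,0],0],
])

```text
clock: 29.05
tcp_pos: [0.4196, -0.2158, 0.2281]
orientation: [0.0, 0.038, 0.999, -0.001]
wrist_force: [-0.2, 0.1, 0.1]
finger_gap: 0.0428
```

Run:
```python
from h import *
s,d=snap('top','t23.png');crop('t23.png',(165,105,300,235),4.5,'t23c.png');print(s['clock'],s['tcp_pos'],s['wrist_force'],s['finger_gap'])
s,d=snap('side','s23.png');crop('s23.png',(170,150,330,260),4.8,'s23c.png')
```

```text
29.05 [ 0.41964411 -0.21578278  0.22811181] [-0.21679259  0.12747812  0.14882114] 0.04282094760112018
```

View pics/t23c.png

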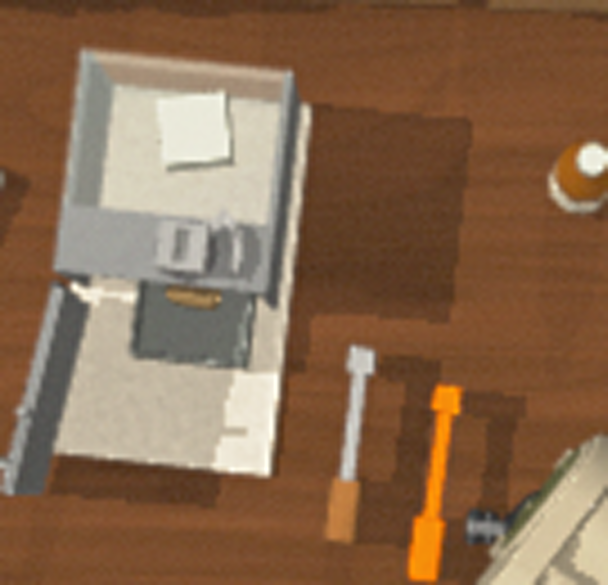

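View pics/s23c.png

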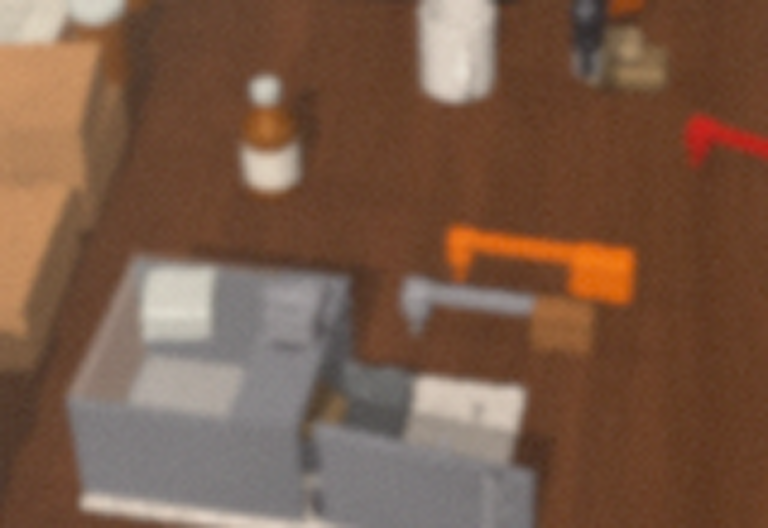

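The tray is half out with the fossil in it, the panel is open, and the key stands clear with the decoy untouched. The slot shows a quarter turn.

Run:
```python
from h import *
job.hand_in(); print(env.get_state()['clock'])
```

```text
the job is handed in; nothing more can be done
the job is handed in; nothing more can be done
```

The job is done and handed in, at about 29 s on the robot's clock against the 72 s limit. I unlocked the case with the key, stood the key down and swung the panel open. I then took the key by its handle, hooked the tray and dragged it forward, and stood the key right of the board.

**Last checks**
- **Latch:** the turning moment rose from about 0.12 to 0.56 N m at the stop, and the last top view still shows the slot turned a quarter.
- **Panel:** about 97° open, measured in the top view before I let go of the pull.
- **Tray:** about 62 of 130 mm (48 %) stands out, and it is square to the case.
- **Fossil:** it appears in place in the tray's rear. The roof strip partly hides it in the last views, so I could not see all of it.
- **Key:** it stands on its bit and handle, clear of the tray. The orange decoy and the other things in view look unmoved.
- **Forces:** the readings I took stayed under about 20 N at the wrist.

**Disagreement:** the top and wrist cameras differed by up to about 6 mm on the case's position. I used the wrist camera for the latch, pull and key, and each of those fitted.

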